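Nest the graded square sample pots

TASK

Put the three square stoneware sample pots away as one nest, largest first: take the medium pot off its sloping drip stand and set it upright inside the large pot where that stands, then set the small pot upright inside the medium one. They chip, so lower each pot all the way down before letting go of it, never drop it in; leave the large pot and the other things on the shelf where they are.

Things in the scene. Friction and masses are not known exactly. Their poses are not given: they have to be found in the camera images.
- large_pot: Large square open stoneware pot standing level: 82 x 82 mm outside, 40 mm high, walls 4 mm (mouth 74 x 74 mm), inner floor 4 mm above its underside, 0.3 kg, loose. Origin at the centre of its underside, z up, x and y square to its sides. It stands in one of three places side by side (left, middle, right), turned up to 0.5 rad.
- medium_center (a point): Centre (half-way up) of the medium square open stoneware pot: 62 x 62 mm outside, 68 mm high, walls 4 mm (mouth 54 x 54 mm), inner floor 4 mm above its underside, about 0.14 kg, loose. z from underside to mouth, x and y square to its sides. Starts leaning on its stand. Seated in the large pot it shows 32 mm above that rim, with 6 mm play each side: hold it near its top.
- small_center (a point): Centre (half-way up) of the small slender square open stoneware pot: 44 x 44 mm outside, 92 mm high, walls 3 mm, about 0.11 kg, loose. z from underside to mouth, x and y square to its sides. Starts leaning on its stand. Seated in the medium pot it shows 28 mm above that rim, with 5 mm play each side: hold it near its top.
- stand_m: Fixed white ceramic drip stand under the medium pot; origin at the centre of its underside. Its board, 76 mm long in y, slopes 30 degrees down to its -x side (roughly to the robot), so the pot's z leans 30 degrees to -x and its y is level. A lip 6 mm thick, 30 mm high along the pot's axis, bars its -x side; the y sides are free. Draw the pot out along its own z.
- stand_s: Fixed white ceramic drip stand under the small pot, made like the other one (same 30 degree slope, same 30 mm lip on the -x side, y sides free, 76 mm long in y); origin at the centre of its underside. The two stands and the large pot share the three places in any order, the stands turned up to 0.3 rad.
- thumb_bowl: Small round blue ceramic thumb bowl, 56 mm across, 26 mm high, loose, between two of the three places; origin at the centre of its underside. Not to be disturbed.
- trivet: Cork disc 52 mm across, 12 mm thick, loose, between two of the three places; origin at the centre of its underside. Not to be disturbed.
- bead_jar: Green glass jar with a steel lid, 64 mm across, 85 mm high, loose, near the back; origin at the centre of its underside. Not to be disturbed.
- caliper: Steel caliper lying flat near the robot, 200 mm long along its y, 8 mm high, loose; origin under the middle of its beam. Not to be disturbed.
Things that resemble listed ones, but are neither listed nor needed, are in the scene too. Leave any red or turquoise look-alike of the part that bears medium_center alone.

How it is judged:
By the outcome, as a careful person would: the job done as asked, in the order asked, and still so for the second after the job is handed in, with the robot touching nothing.
It also fails if it takes over 69 s, if anything falls off the work surface, if the arm or the gripper's body presses on something with over 40 N, if the wrist force passes 120 N, or if a joint passes its speed limit or range.

ROBOT

A 6-joint arm with a two-finger parallel gripper is mounted at the origin on the work surface. World frame = base frame: x ahead of the robot, y to its left, z up, the work surface at z = 0. Lengths are in m, angles in rad, forces in N, time in s.
With the tool pointing down it reaches from about 0.225 to 0.875 m from the base axis. Payload 3.4 kg.
Tool frame: the origin (TCP) lies between the finger pads; the fingertips stand 19 mm ahead of it and the grasp point (between the pads) is the TCP; z points along the fingers, y is the line along which they close (so a half turn about z gives the same grasp; the last joint's range is limited). The gripper opens to 85 mm and grips with 20 to 120 N. Pads are 22 mm wide; open, the fingers measure 114 mm over their backs; the gripper's body (76 mm by 85 mm) begins 54 mm behind the grasp point. The pads swing forward as they close: fully open they stand 13 mm farther back than shut.
Start: joints at [1.186, 0.276, 1.505, -0, 1.361, -0.121], TCP at [0.15, 0.555, 0.211] pointing down, gripper open.
Joint ranges: [-2.89, 2.89], [-0.75, 2.08], [0.22, 2.7], [-1.18, 4.32], [0.11, 2.71], [-2.7, 2.7]. Speed limits (rad/s): [2.57, 2.57, 3.14, 3.14, 3.14, 3.14].

INTERFACE

Orientations are given as a unit quaternion [w, x, y, z].
In Python, from rig import get_state, imaging, ticket gives the robot as it stands. The module is installed in compiled form; this text tells all that it offers.
- The arm moves only by the shell command python3 -m inch 'ROWS' [FORCE]. ROWS is JSON, a list of rows, each an object with "claw": the opening, from -1 (shut) to 1 (fully open); "travel": the shift along the world's x, y, z in units of 200 mm (1.0 is 200 mm), a list of three; "turn": the turn about the world's z in units of 180 degrees (1.0 is 180 degrees). A call has 1 to 5 rows; each row is the pose to reach, as a shift and turn from the pose commanded when the call began, turning the shorter way round; what a row does not reach only later rows make up. A row lasts 1/10 s, in which the tool goes at most 50 mm and 8.59 degrees, less where a joint would pass 70% of its speed; a pose out of reach is approached as far as the arm can. A call with a number of a shift or a turn outside -1 to 1 is refused whole. A call with a gripper value outside its range is refused whole. The fingers move at their own pace and stop on an object; FORCE is the grip in N (left out, the last holds). Time passes only in rows, so rows that repeat a pose let the fingers close. It gives the time, the measured TCP pose, the force, the opening and the grip force at its end, in the units of the state.
- get_state(): the state, without advancing time (a new reading comes with each control period).
- imaging.get_image(name): name is "side" or "top" or "wrist"; returns the picture (400x640x3 uint8, red, green, blue); there is no depth.
- imaging.camera_params(name): a dict with "camera_matrix" (3x3 intrinsics, pixels), "cam_to_world" (4x4, takes a point from camera to world coordinates); the wrist camera has in their place "T_tool_cam" (4x4, takes a point from camera to tool coordinates, whose origin is the TCP and whose axes are the flange's). Camera axes: x right, y down, z forward; pixel columns grow to the right and rows downward; lengths in m; the calibration is good to about 2 mm. A picture is of the moment at which its call begins: read the wrist's pose just before it. camera_params takes no time and is no camera call.
- ticket.sign_off(): hands the job in; it is judged then, once.
The state is a dict: "clock": time; "qpos": joint angles; "qd": joint speeds; "effort": joint torques, N m; "position": TCP position; "ee_rot": TCP orientation; "contact_force": force on the tool from outside, world axes, zero at the start; "moment": the same for the moment, N m; "width": finger opening in m; "gripper_force": force on a finger pad.
Only numpy, scipy, OpenCV 4.12 (cv2) and the standard library are available. Lean on these libraries where they do the work, as an engineer would, in place of code of your own. Each camera call takes 0.05 s, during which the arm holds its last target. There are 200 camera calls.

## Working session

There is one attempt and no reset: what is moved stays moved. The work goes in short steps, Python scripts to look and compute and a shell command to move; the robot and the scene stay as the last step left them, time stands still between calls to the robot, and variables do not carry over. Pictures are saved under pics/ and viewed, at most 10 in all, crops included, and the job is handed in when it is done.

```bash
mkdir -p pics
python3 - <<'E'
from rig import get_state, imaging
import cv2,numpy as np
s=get_state();print({k:np.round(v,3) for k,v in s.items()})
for n in("top","side"):
    cv2.imwrite(f"pics/{n}0.png",imaging.get_image(n)[:,:,::-1]);p=imaging.camera_params(n);print(n,{k:np.round(v,4).tolist() for k,v in p.items()})
print(imaging.camera_params("wrist"))
E
```

```text
{'clock': np.float64(0.0), 'qpos': array([ 1.186,  0.277,  1.506, -0.   ,  1.361, -0.121]), 'qd': array([ 0.001, -0.   ,  0.001,  0.   ,  0.   , -0.   ]), 'effort': array([-0.0000e+00, -4.1678e+01, -2.4580e+01, -0.0000e+00,  1.1000e-02,
        0.0000e+00]), 'position': array([0.15 , 0.555, 0.21 ]), 'ee_rot': array([-0.   ,  0.132,  0.991, -0.001]), 'contact_force': array([ 0.037, -0.731,  0.755]), 'moment': array([-0.02 , -0.007, -0.014]), 'gripper_force': np.float64(0.0), 'width': np.float64(0.085)}
top {'camera_matrix': [[512.0428, 0.0, 318.4752], [0.0, 512.0428, 201.6004], [0.0, 0.0, 1.0]], 'cam_to_world': [[-0.0067, -0.9972, 0.0748, 0.467], [-0.9998, 0.0054, -0.0175, -0.0367], [0.017, -0.0749, -0.997, 1.1991], [0.0, 0.0, 0.0, 1.0]]}
side {'camera_matrix': [[456.1158, 0.0, 319.7272], [0.0, 456.1158, 202.9422], [0.0, 0.0, 1.0]], 'cam_to_world': [[-0.9146, -0.2939, 0.2776, 0.2373], [-0.4043, 0.6572, -0.6361, 0.6897], [0.0046, -0.694, -0.7199, 0.8898], [0.0, 0.0, 0.0, 1.0]]}
{'camera_matrix': array([[313.05321373,   0.        , 311.23360557],
       [  0.        , 313.05321373, 198.93103347],
       [  0.        ,   0.        ,   1.        ]]), 'T_tool_cam': array([[-1.10240747e-03, -9.54013276e-01, -2.99762329e-01,
         7.65347433e-02],
       [ 9.99999335e-01, -1.15351610e-03, -6.46201621e-06,
        -1.12013168e-03],
       [-3.39615822e-04, -2.99762137e-01,  9.54013913e-01,
        -1.62506419e-01],
       [ 0.00000000e+00,  0.00000000e+00,  0.00000000e+00,
         1.00000000e+00]])}
```

View pics/top0.png

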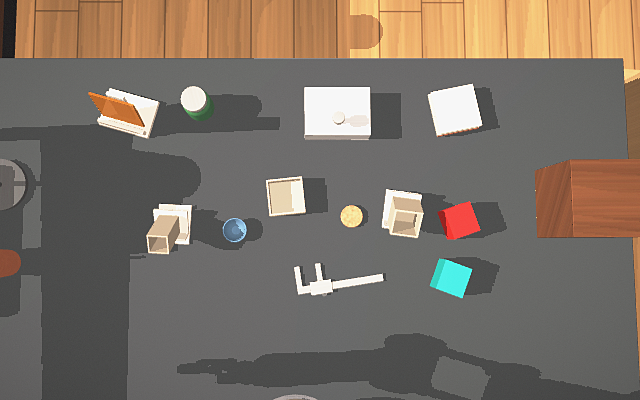

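View pics/side0.png

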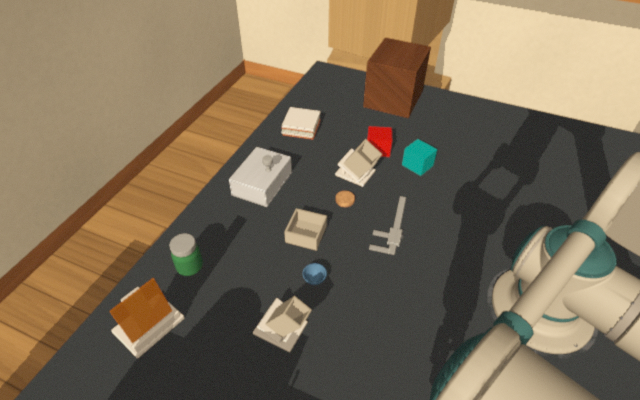

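The top view shows the small pot on its stand at (165,232), the large pot at (285,195) and the medium pot on its stand at (405,212). The bowl is at (234,230), the trivet at (351,216), and the red and turquoise look-alikes are at (460,220) and (451,278). I'll set out estimates from these.

```bash
cat > h.py <<'E'
from rig import get_state, imaging
import cv2,numpy as np
from scipy.spatial.transform import Rotation as R
def cam(n,s=None):
    p=imaging.camera_params(n);K=np.array(p["camera_matrix"])
    if n!="wrist": return K,np.array(p["cam_to_world"])
    s=s or get_state();q=s["ee_rot"];T=np.eye(4);T[:3,:3]=R.from_quat([q[1],q[2],q[3],q[0]]).as_matrix();T[:3,3]=s["position"]
    return K,T@np.array(p["T_tool_cam"])
def ray(c,u,v):
    K,T=c;return T[:3,3],T[:3,:3]@np.linalg.solve(K,[u,v,1])
def at(c,u,v,z):
    o,d=ray(c,u,v);return o+d*(z-o[2])/d[2]
def proj(c,P):
    K,T=c;q=(np.atleast_2d(P)-T[:3,3])@T[:3,:3]@K.T;return q[:,:2]/q[:,2:]
def snap(n,f):
    s=get_state();c=cam(n,s);im=imaging.get_image(n);cv2.imwrite(f"pics/{f}.png",im[:,:,::-1]);np.savez(f"pics/{f}.npz",K=c[0],T=c[1])
    print(s["clock"],np.round(s["position"],4),np.round(s["ee_rot"],3));return c
def load(f):
    d=np.load(f"pics/{f}.npz");return d["K"],d["T"]
def yaw(s): # direction of tool y, deg mod 180
    q=s["ee_rot"];y=R.from_quat([q[1],q[2],q[3],q[0]]).apply([0,1,0]);return np.degrees(np.arctan2(y[1],y[0]))
E
python3 - <<'E'
from h import *
c=cam("top")
for n,u,v,z in [("small mouth",160,242,.08),("large",285,195,.04),("med mouth",406,220,.075),("bowl",234,230,.02),("trivet",351,216,.012),("red",460,220,.06),("turq",451,278,.06),("stand_s",172,222,.02),("cal",340,284,.008)]: print(n,at(c,u,v,z).round(3))
s=get_state();print(yaw(s));c=cam("wrist");print(c[1].round(3))
E
```

```text
small mouth [0.465 0.288 0.08 ]
large [0.569 0.019 0.04 ]
med mouth [ 0.51  -0.249  0.075]
bowl [0.491 0.137 0.02 ]
trivet [ 0.522 -0.133  0.012]
red [ 0.51  -0.373  0.06 ]
turq [ 0.381 -0.349  0.06 ]
stand_s [0.51  0.279 0.02 ]
cal [ 0.366 -0.106  0.008]
74.88597438153242
[[ 0.262  0.921  0.289  0.076]
 [ 0.965 -0.249 -0.08   0.574]
 [-0.001  0.3   -0.954  0.372]
 [ 0.     0.     0.     1.   ]]
```

```bash
python3 -m inch '[{"claw":1,"travel":[0.75,-0.7,0.3],"turn":0.084},{"claw":1,"travel":[0.75,-0.7,0.3],"turn":0.084},{"claw":1,"travel":[0.75,-0.7,0.3],"turn":0.084},{"claw":1,"travel":[0.75,-0.7,0.3],"turn":0.084},{"claw":1,"travel":[0.75,-0.7,0.3],"turn":0.084}]'
python3 -m inch '[{"claw":1,"travel":[0.65,-0.68,0],"turn":0},{"claw":1,"travel":[0.65,-0.68,0],"turn":0},{"claw":1,"travel":[0.65,-0.68,0],"turn":0},{"claw":1,"travel":[0.65,-0.68,0],"turn":0},{"claw":1,"travel":[0.65,-0.68,0],"turn":0}]'
python3 -m inch '[{"claw":1,"travel":[0,0,0],"turn":0},{"claw":1,"travel":[0,0,0],"turn":0},{"claw":1,"travel":[0,0,0],"turn":0}]'
python3 -c 'from h import *;snap("wrist","w_small")'
python3 -m inch '[{"claw":1,"travel":[0.5,-0.9,0],"turn":0},{"claw":1,"travel":[0.5,-0.9,0],"turn":0},{"claw":1,"travel":[0.5,-0.9,0],"turn":0},{"claw":1,"travel":[0.5,-0.9,0],"turn":0},{"claw":1,"travel":[0.5,-0.9,0],"turn":0}]'
python3 -m inch '[{"claw":1,"travel":[0,-0.4,0],"turn":0},{"claw":1,"travel":[0,-0.4,0],"turn":0},{"claw":1,"travel":[0,-0.4,0],"turn":0},{"claw":1,"travel":[0,-0.4,0],"turn":0},{"claw":1,"travel":[0,-0.4,0],"turn":0}]'
python3 -c 'from h import *;snap("wrist","w_large")'
python3 -m inch '[{"claw":1,"travel":[-0.2,-0.9,0],"turn":0},{"claw":1,"travel":[-0.2,-0.9,0],"turn":0},{"claw":1,"travel":[-0.2,-0.9,0],"turn":0},{"claw":1,"travel":[-0.2,-0.9,0],"turn":0},{"claw":1,"travel":[-0.2,-0.9,0],"turn":0}]'
python3 -m inch '[{"claw":1,"travel":[-0.1,-0.45,0],"turn":0},{"claw":1,"travel":[-0.1,-0.45,0],"turn":0},{"claw":1,"travel":[-0.1,-0.45,0],"turn":0},{"claw":1,"travel":[-0.1,-0.45,0],"turn":0},{"claw":1,"travel":[-0.1,-0.45,0],"turn":0}]'
python3 - <<'E'
from h import *
snap("wrist","w_med")
# composite of 3 crops, 800x600
ims=[cv2.imread(f"pics/{f}.png") for f in("w_small","w_large","w_med")]
cv2.imwrite("pics/comp.png",np.vstack([np.hstack([cv2.resize(ims[0],(400,250)),cv2.resize(ims[1],(400,250))]),np.hstack([cv2.resize(ims[2],(400,250)),np.zeros((250,400,3),np.uint8)])]))
E
```

```text
clock: 0.6
position: [0.3031, 0.4125, 0.2719]
ee_rot: [0.002, 0.002, 1.0, -0.0]
contact_force: [-1.4, 0.9, 0.5]
width: 0.0853
gripper_force: 0.0
clock: 1.1
position: [0.433, 0.2756, 0.27]
ee_rot: [0.0, 0.003, 1.0, -0.001]
contact_force: [-0.0, 0.3, 0.5]
width: 0.0854
gripper_force: 0.0
clock: 1.4
position: [0.4289, 0.2801, 0.2706]
ee_rot: [-0.0, -0.001, 1.0, 0.0]
contact_force: [-0.2, -1.2, -0.0]
width: 0.0851
gripper_force: 0.0
1.4 [0.4289 0.2801 0.2706] [-0.    -0.001  1.     0.   ]
clock: 1.95
position: [0.5323, 0.0953, 0.2703]
ee_rot: [0.001, 0.002, 1.0, -0.001]
contact_force: [-0.1, 0.7, 0.1]
width: 0.0857
gripper_force: 0.0
clock: 2.45
position: [0.5297, 0.0209, 0.2707]
ee_rot: [0.0, -0.001, 1.0, 0.001]
contact_force: [-0.5, -0.9, 1.0]
width: 0.0854
gripper_force: 0.0
2.45 [0.5297 0.0209 0.2707] [ 0.    -0.001  1.     0.001]
clock: 3.0
position: [0.4895, -0.1636, 0.2706]
ee_rot: [-0.0, 0.002, 1.0, -0.001]
contact_force: [-0.1, 0.6, -0.8]
width: 0.0853
gripper_force: 0.0
clock: 3.5
position: [0.4705, -0.2489, 0.2706]
ee_rot: [0.0, -0.001, 1.0, 0.001]
contact_force: [0.1, 0.2, -1.2]
width: 0.0852
gripper_force: 0.0
3.5 [ 0.4705 -0.2489  0.2706] [ 0.    -0.001  1.     0.001]
```

View pics/comp.png

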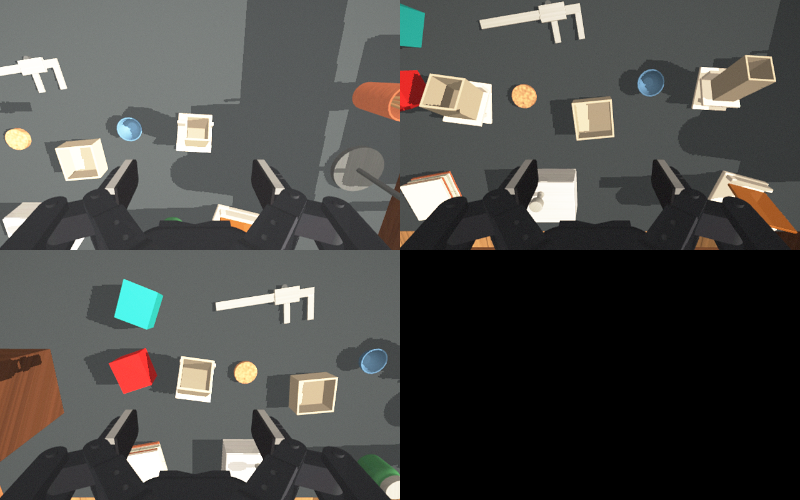

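Run:
```python
import cv2,numpy as np
t=[]
for f,x,y in (("w_small",270,172),("w_large",260,146),("w_med",262,164)):
    t.append(cv2.resize(cv2.imread(f"pics/{f}.png")[y:y+85,x:x+100],(400,340),interpolation=cv2.INTER_CUBIC)[:300 if 0 else 340])
a=np.hstack(t[:1]+t[2:]);cv2.imwrite("pics/crop1.png",a)
b=cv2.imread("pics/w_large.png")[146:246,260:360];cv2.imwrite("pics/crop2.png",cv2.resize(b,(600,600),interpolation=cv2.INTER_CUBIC))
```

```text
(no output)
```

View pics/crop1.png

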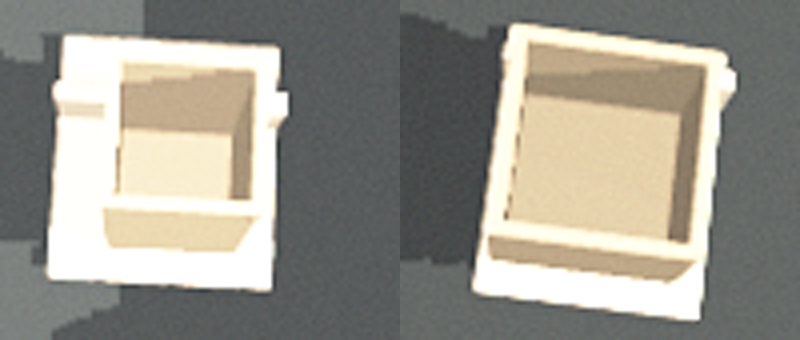

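View pics/crop2.png

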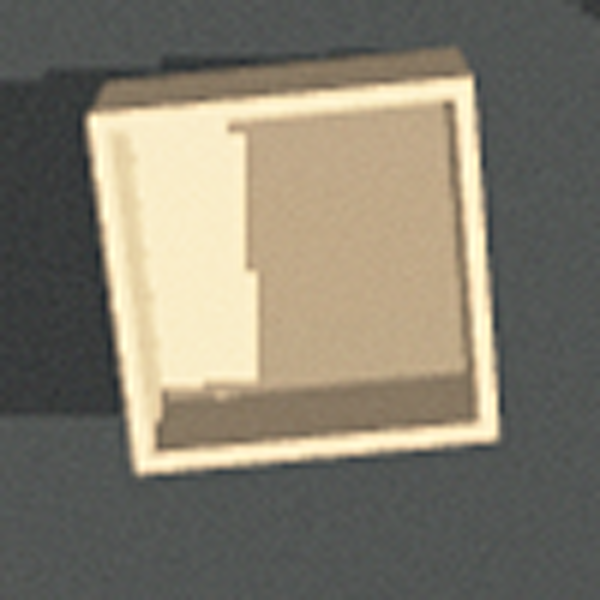

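The crops give the rim corners. The large pot's outer corners are (88,115), (470,75), (498,440) and (138,475) in crop 2. The medium pot's mouth spans (512,25) to (727,50) and (488,235) to (692,257) in crop 1. The small pot's front rim runs (103,205) to (264,216), with inner top corners at (120,62) and (256,70). Next I'll fit poses to these.

Run:
```python
from h import *
from scipy.optimize import least_squares
def fit(f,off,sc,body,pix,tilt,x0,fixz=None):
    c=load(f);pix=np.array(pix)/sc+off;body=np.array(body,float)
    def pose(p):
        z=p[2] if fixz is None else fixz
        return R.from_euler("z",p[3])*R.from_euler("y",-tilt),np.array([p[0],p[1],z])
    def res(p):
        r,t=pose(p);return (proj(c,r.apply(body)+t)-pix).ravel()
    s=least_squares(res,x0);print(f,s.x.round(4),"res px",s.fun.round(2));r,t=pose(s.x);return r,t
# image up=-x, right=+y. mouth-centred body frame
L=.041;fit("w_large",[260,146],6,[[-L,-L,.04],[-L,L,.04],[L,L,.04],[L,-L,.04]],[(88,115),(470,75),(498,440),(138,475)],0,[.57,.02,0,0])
L=.041;fit("w_large",[260,146],6,[[-L,-L,.04],[-L,L,.04],[L,L,.04],[L,-L,.04]],[(88,115),(470,75),(498,440),(138,475)],0,[.57,.02,0,0],0)
t30=np.radians(30)
o,i=.031,.027;z=.034
fit("w_med",[162,164],4,[[-o,-o,z],[-o,o,z],[o,o,z],[o,-o,z],[-i,-i,z],[-i,i,z],[i,i,z],[i,-i,z]],[(512,25),(727,50),(692,257),(488,235),(527,43),(708,65),(688,243),(506,222)],t30,[.5,-.25,.06,0])
o,i=.022,.019;z=.046
fit("w_small",[270,172],4,[[o,o,z],[o,-o,z],[-i,-i,z],[-i,i,z],[i,i,z],[i,-i,z]],[(264,216),(103,205),(120,62),(256,70),(252,203),(118,199)],t30,[.48,.28,.06,0])
```

```text
w_large [ 0.5682  0.0182 -0.      0.1039] res px [-0.29  0.23  0.26  0.31  0.28 -0.3  -0.25 -0.27]
w_large [0.5682 0.0182 0.1388 0.1039] res px [-0.29  0.23  0.26  0.31  0.28 -0.3  -0.25 -0.27]
w_med [ 0.5207 -0.2492  0.0545 -0.1322] res px [ 0.69  0.37 -1.51  0.86  2.26  0.44 -0.28 -0.69 -0.14 -0.49 -0.39 -0.12
  0.17  0.09 -0.85 -0.44]
w_small [ 0.486   0.284   0.0627 -0.0475] res px [-0.12 -0.37  0.12  0.59  0.44  0.33  0.11 -0.11  0.22  0.05 -0.76 -0.49]
```

```bash
python3 -m inch '[{"claw":1,"travel":[0.195,0.005,0],"turn":-0.041},{"claw":1,"travel":[0.195,0.005,-0.25],"turn":-0.041},{"claw":1,"travel":[0.195,0.005,-0.5],"turn":-0.041},{"claw":1,"travel":[0.195,0.005,-0.6],"turn":-0.041},{"claw":1,"travel":[0.195,0.005,-0.6],"turn":-0.041}]'
python3 - <<'E'
from h import *
snap("wrist","w_m2")
im=cv2.imread("pics/w_m2.png");cv2.imwrite("pics/w_m2c.png",cv2.resize(im[120:400,140:500],(720,560)))
E
```

```text
clock: 4.05
position: [0.507, -0.2466, 0.1471]
ee_rot: [-0.003, 0.063, 0.998, 0.002]
contact_force: [0.5, -0.1, 0.3]
width: 0.0852
gripper_force: 0.0
4.05 [ 0.507  -0.2466  0.1471] [-0.003  0.063  0.998  0.002]
```

View pics/w_m2c.png

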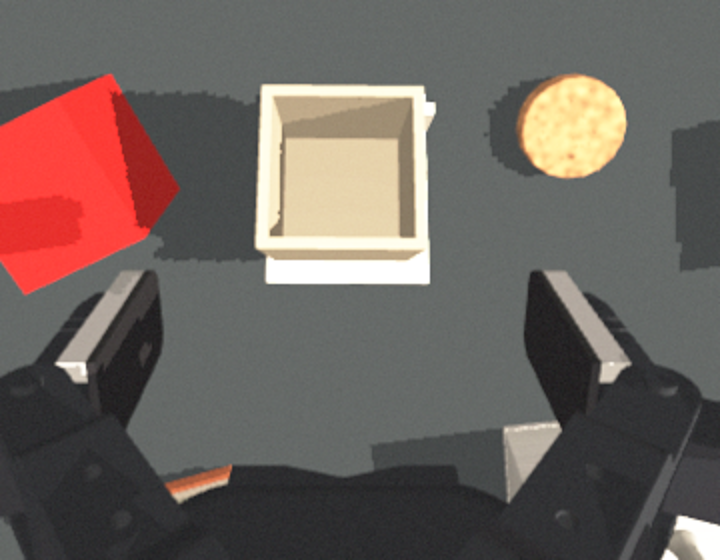

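The pot now looks square to the tool. Its rim's outer corners are (262,86), (424,87), (428,250) and (256,248), roughly centred between the fingers, so I'll refit.

Run:
```python
from h import *
from scipy.optimize import least_squares
c=load("w_m2");o,z=.031,.034
pix=np.array([(262,85),(425,87),(428,251),(256,249)])/2+[140,120]
b=np.array([[-o,-o,z],[-o,o,z],[o,o,z],[o,-o,z]])
def f(p): 
    r=R.from_euler("z",p[3])*R.from_euler("y",-np.radians(30));return (proj(c,r.apply(b)+p[:3])-pix).ravel()
s=least_squares(f,[.52,-.249,.0545,-.13]);p=s.x;print(p.round(4),s.fun.round(2))
r=R.from_euler("z",p[3])*R.from_euler("y",-np.radians(30));print("grip",r.apply([0,0,.023])+p[:3],get_state()["position"],yaw(get_state()))
```

```text
[ 0.5189 -0.2491  0.06   -0.1411] [ 0.12  0.03 -0.08  0.05  0.15 -0.09 -0.19  0.01]
grip [ 0.5075295  -0.247478    0.07988616] [ 0.5086853  -0.24798128  0.14965095] 82.73282045599125
```

```bash
python3 -m inch '[{"claw":1,"travel":[0,0,-0.18],"turn":0},{"claw":1,"travel":[0,0,-0.36],"turn":0},{"claw":1,"travel":[0,0,-0.36],"turn":0},{"claw":0,"travel":[0,0,-0.36],"turn":0},{"claw":0,"travel":[0,0,-0.36],"turn":0}]' 25
python3 -m inch '[{"claw":-1,"travel":[0,0,0],"turn":0},{"claw":-1,"travel":[0,0,0],"turn":0},{"claw":-1,"travel":[0,0,0],"turn":0},{"claw":-1,"travel":[0,0,0],"turn":0},{"claw":-1,"travel":[0,0,0],"turn":0}]' 25
python3 -m inch '[{"claw":-1,"travel":[0,0,0],"turn":0},{"claw":-1,"travel":[0,0,0],"turn":0},{"claw":-1,"travel":[0,0,0],"turn":0}]' 25
```

```text
clock: 4.6
position: [0.5111, -0.2509, 0.0815]
ee_rot: [0.002, 0.064, 0.998, -0.001]
contact_force: [-0.1, 0.3, 0.4]
width: 0.0588
gripper_force: 0.0
clock: 5.1
position: [0.5089, -0.2499, 0.0787]
ee_rot: [0.0, 0.064, 0.998, 0.0]
contact_force: [-0.3, 0.8, -0.1]
width: -0.0001
gripper_force: 0.0
clock: 5.4
position: [0.5089, -0.2499, 0.0785]
ee_rot: [-0.0, 0.064, 0.998, 0.0]
contact_force: [-0.5, 0.1, 0.5]
width: 0.0001
gripper_force: 0.0
```

The fingers shut fully with nothing between them, so I'll look.

Run:
```python
from h import *
snap("wrist","w_m3");snap("side","s3")
im=cv2.imread("pics/w_m3.png");a=cv2.resize(im[100:400,140:500],(480,400))
b=cv2.resize(cv2.imread("pics/s3.png")[80:240,280:408],(320,400))
cv2.imwrite("pics/m3.png",np.hstack([a,b]))
print(proj(cam("side"),get_state()["position"]))
```

```text
5.4 [ 0.5089 -0.2499  0.0785] [-0.     0.064  0.998  0.   ]
5.45 [ 0.5089 -0.2499  0.0785] [-0.     0.064  0.998  0.   ]
[[366.07665991 154.20698861]]
```

View pics/m3.png

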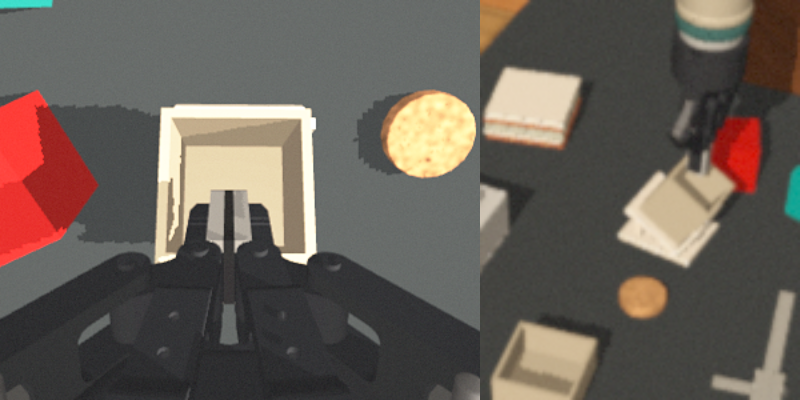

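The shut fingers hang above the mouth. In the wrist image, and in the side image too, the fingertips lie about 25 mm (shut) to 40 mm (open) behind the reported TCP, not 19 mm ahead of it. I'll rise, open and grip about 43 mm deeper, which is clear either way, watching force and width.

```bash
python3 -m inch '[{"claw":-1,"travel":[0,0.01,0.2],"turn":0},{"claw":-1,"travel":[0,0.01,0.3],"turn":0},{"claw":1,"travel":[0,0.01,0.3],"turn":0},{"claw":1,"travel":[0,0.01,0.3],"turn":0},{"claw":1,"travel":[0,0.01,0.3],"turn":0}]' 25
python3 -m inch '[{"claw":1,"travel":[0,0,0],"turn":0},{"claw":1,"travel":[0,0,-0.2],"turn":0},{"claw":1,"travel":[0,0,-0.35],"turn":0},{"claw":1,"travel":[0,0,-0.5],"turn":0},{"claw":1,"travel":[0,0,-0.5],"turn":0}]' 25
python3 -m inch '[{"claw":0.55,"travel":[0,0,0],"turn":0},{"claw":0.55,"travel":[0,0,0],"turn":0},{"claw":0.2,"travel":[0,0,0],"turn":0},{"claw":0.2,"travel":[0,0,0],"turn":0},{"claw":0.2,"travel":[0,0,0],"turn":0}]' 25
python3 -c 'from h import *;snap("wrist","w_m4")'
```

```text
clock: 6.0
position: [0.508, -0.2473, 0.1373]
ee_rot: [-0.001, 0.064, 0.998, 0.001]
contact_force: [-0.1, -0.2, 0.5]
width: 0.0429
gripper_force: 0.0
clock: 6.5
position: [0.5052, -0.2455, 0.034]
ee_rot: [-0.005, 0.064, 0.998, 0.003]
contact_force: [0.0, -0.4, -0.5]
width: 0.0859
gripper_force: 0.0
clock: 7.0
position: [0.5101, -0.2485, 0.0403]
ee_rot: [0.002, 0.064, 0.998, -0.001]
contact_force: [0.6, -0.5, 6.7]
width: 0.0618
gripper_force: 28.5
7.0 [ 0.5101 -0.2485  0.0403] [ 0.002  0.064  0.998 -0.001]
```

Gripped at 62 mm. Now I'll draw it out along its own axis.

```bash
python3 -m inch '[{"claw":0.2,"travel":[-0.03,0.004,0.054],"turn":0},{"claw":0.2,"travel":[-0.06,0.009,0.108],"turn":0},{"claw":0.2,"travel":[-0.09,0.013,0.162],"turn":0},{"claw":0.2,"travel":[-0.12,0.017,0.216],"turn":0},{"claw":0.2,"travel":[-0.15,0.021,0.27],"turn":0}]' 25
python3 -m inch '[{"claw":0.2,"travel":[0,0,0.15],"turn":0},{"claw":0.2,"travel":[0,0,0.3],"turn":0},{"claw":0.2,"travel":[0,0,0.4],"turn":0},{"claw":0.2,"travel":[0,0,0.4],"turn":0},{"claw":0.2,"travel":[0,0,0.4],"turn":0}]' 25
python3 - <<'E'
from h import *
snap("wrist","w_m5");snap("side","s5")
u,v=proj(cam("side"),get_state()["position"])[0];u,v=int(u),int(v)
a=cv2.resize(cv2.imread("pics/w_m5.png")[140:380,180:460],(467,400))
b=cv2.resize(cv2.imread("pics/s5.png")[v-60:v+60,u-50:u+50],(333,400))
cv2.imwrite("pics/m5.png",np.hstack([a,b]));print(u,v)
E
```

```text
clock: 7.55
position: [0.477, -0.243, 0.0933]
ee_rot: [-0.001, 0.064, 0.998, 0.0]
contact_force: [-0.9, -0.6, -0.9]
width: 0.0622
gripper_force: 27.9
clock: 8.05
position: [0.478, -0.2433, 0.1725]
ee_rot: [-0.0, 0.064, 0.998, 0.0]
contact_force: [0.2, 0.5, -1.9]
width: 0.0619
gripper_force: 28.2
8.05 [ 0.478  -0.2433  0.1725] [-0.     0.064  0.998  0.   ]
8.1 [ 0.4776 -0.243   0.1716] [-0.001  0.064  0.998  0.001]
379 131
```

View pics/m5.png

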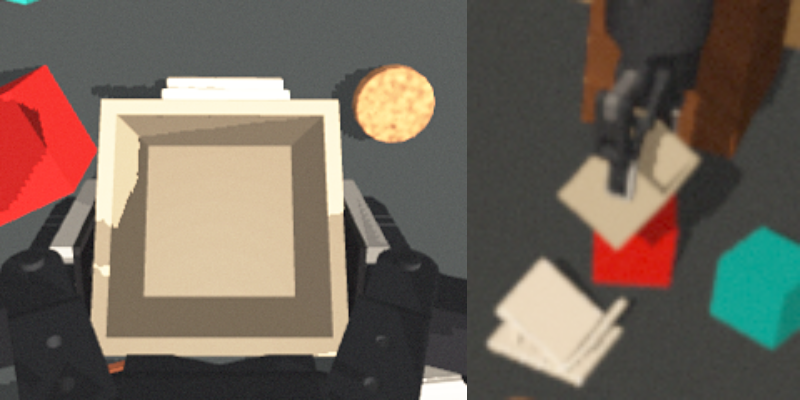

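The pot is held firmly, still tilted about 30° and clear of the stand. I'll upright it by pressing its lower +x face against the outer top edge of the fixed stand's lip so it pivots in the pads. First I'll fit how it sits in the hand: the mouth corners in this view are (102,100), (338,100), (346,357) and (92,353).

```bash
cat >> h.py <<'E'
from scipy.optimize import least_squares
def held(f,pix,o,z,half,yw,tilt0=30,fixed=None):
    c=load(f)
    b=np.array([[-o,-o,z],[-o,o,z],[o,o,z],[o,-o,z]]+([] if half is None else [[-half,-half,z],[-half,half,z],[half,half,z],[half,-half,z]]))
    def f_(p): return (proj(c,(R.from_euler("z",yw)*R.from_euler("y",-p[3])).apply(b)+p[:3])-pix).ravel()
    s=get_state();s=least_squares(f_,list(s["position"]+[.01,0,.02])+[np.radians(tilt0)]);print("center",s.x[:3].round(4),"tilt",np.degrees(s.x[3]).round(1),"res",s.fun.round(1));return s.x
E
python3 - <<'E'
from h import *
pix=np.array([(102,100),(338,100),(347,357),(92,353),(116,115),(324,115),(332,336),(107,336)])/(467/280)+[180,140]
p=held("w_m5",pix,.031,.034,.027,np.radians(82.7-90));s=get_state()
d=p[:3]-s["position"];y=np.radians(-7.3);print("rel TCP (x',y',z)",(R.from_euler("z",-y).apply(d)*1000).round(1))
print("stand edge x'y'",R.from_euler("z",-y).apply([.5189,-.2491,0]),"tcp x'y'",R.from_euler("z",-y).apply(s["position"]))
# side view checks: finger tip and pot corners
c=cam("side");r=R.from_euler("z",y)*R.from_euler("y",-p[3])
u,v=379,131
for b in [[-31,31,-34],[31,31,-34],[-31,31,34],[31,31,34]]: print(b,((proj(c,r.apply(np.array(b)/1000)+p[:3])[0]-[u-50,v-60])*3.333+[467,0]).round())
E
```

```text
center [ 0.4858 -0.2452  0.1891] tilt 27.6 res [-0.7  0.3 -0.  -0.1  1.2 -1.9 -0.5  0.8 -0.2  0.4 -0.5  0.  -0.2  0.1
  0.8  0.4]
rel TCP (x',y',z) [ 8.4 -1.3 18. ]
stand edge x'y' [ 0.54634582 -0.18114708  0.        ] tcp x'y' [ 0.50456262 -0.18024209  0.17114225]
[-31, 31, -34] [619. 250.]
[31, 31, -34] [558. 198.]
[-31, 31, 34] [664. 200.]
[31, 31, 34] [601. 145.]
```

The model matches the side view, with a tilt of about 28°. I'll go in front of (-x of) the lip and lower the pot.

```bash
python3 -m inch '[{"claw":0.2,"travel":[-0.15,0.02,0],"turn":0},{"claw":0.2,"travel":[-0.27,0.035,0],"turn":0},{"claw":0.2,"travel":[-0.27,0.035,-0.2],"turn":0},{"claw":0.2,"travel":[-0.27,0.035,-0.4],"turn":0},{"claw":0.2,"travel":[-0.27,0.035,-0.55],"turn":0}]' 25
python3 -m inch '[{"claw":0.2,"travel":[0,0,-0.06],"turn":0},{"claw":0.2,"travel":[0,0,-0.13],"turn":0},{"claw":0.2,"travel":[0,0,-0.13],"turn":0},{"claw":0.2,"travel":[0,0,-0.14],"turn":0},{"claw":0.2,"travel":[0,0,-0.14],"turn":0}]' 25
python3 -m inch '[{"claw":0.2,"travel":[0,0,-0.01],"turn":0},{"claw":0.2,"travel":[0,0,-0.01],"turn":0},{"claw":0.2,"travel":[0,0,-0.02],"turn":0},{"claw":0.2,"travel":[0,0,-0.02],"turn":0}]' 25
```

```text
clock: 8.65
position: [0.4228, -0.2352, 0.0597]
ee_rot: [-0.002, 0.064, 0.998, 0.001]
contact_force: [-0.3, -0.4, -2.5]
width: 0.0616
gripper_force: 28.1
clock: 9.15
position: [0.425, -0.2367, 0.0347]
ee_rot: [0.0, 0.064, 0.998, 0.0]
contact_force: [0.7, -0.4, -2.4]
width: 0.0614
gripper_force: 28.0
clock: 9.55
position: [0.4249, -0.2366, 0.0307]
ee_rot: [0.0, 0.064, 0.998, 0.0]
contact_force: [0.4, -0.2, -0.1]
width: 0.0614
gripper_force: 28.1
```

```bash
python3 -m inch '[{"claw":0.2,"travel":[0,0,-0.005],"turn":0},{"claw":0.2,"travel":[0,0,-0.01],"turn":0},{"claw":0.2,"travel":[0.02,-0.002,-0.01],"turn":0},{"claw":0.2,"travel":[0.04,-0.005,-0.01],"turn":0},{"claw":0.2,"travel":[0.06,-0.008,-0.01],"turn":0}]' 25
python3 -m inch '[{"claw":0.2,"travel":[0.02,-0.002,0],"turn":0},{"claw":0.2,"travel":[0.04,-0.005,0],"turn":0},{"claw":0.2,"travel":[0.06,-0.008,0],"turn":0},{"claw":0.2,"travel":[0.08,-0.01,0],"turn":0}]' 25
python3 -m inch '[{"claw":0.2,"travel":[0.02,-0.002,0],"turn":0},{"claw":0.2,"travel":[0.04,-0.005,0],"turn":0},{"claw":0.2,"travel":[0.05,-0.006,0],"turn":0},{"claw":0.2,"travel":[0.05,-0.006,0],"turn":0}]' 25
python3 - <<'E'
from h import *
snap("wrist","w_m6");snap("side","s6")
u,v=proj(cam("side"),get_state()["position"])[0];u,v=int(u),int(v)
a=cv2.resize(cv2.imread("pics/w_m6.png")[140:380,180:460],(467,400))
b=cv2.resize(cv2.imread("pics/s6.png")[v-60:v+60,u-50:u+50],(333,400))
cv2.imwrite("pics/m6.png",np.hstack([a,b]));print(u,v)
E
```

```text
clock: 10.05
position: [0.4376, -0.2385, 0.0287]
ee_rot: [0.0, 0.064, 0.998, -0.0]
contact_force: [-0.6, 0.2, -1.8]
width: 0.0616
gripper_force: 28.0
clock: 10.45
position: [0.4468, -0.2374, 0.0269]
ee_rot: [-0.007, 0.064, 0.998, 0.003]
contact_force: [-11.5, 1.2, 0.8]
width: 0.0616
gripper_force: 28.3
clock: 10.85
position: [0.4557, -0.2379, 0.0267]
ee_rot: [-0.008, 0.064, 0.998, 0.003]
contact_force: [-12.5, 1.8, 0.7]
width: 0.0618
gripper_force: 28.6
10.85 [ 0.4557 -0.2379  0.0267] [-0.008  0.064  0.998  0.003]
10.9 [ 0.4557 -0.2379  0.0268] [-0.008  0.064  0.998  0.003]
381 176
```

```bash
python3 -m inch '[{"claw":0.2,"travel":[0.02,-0.002,0],"turn":0},{"claw":0.2,"travel":[0.04,-0.005,0],"turn":0},{"claw":0.2,"travel":[0.04,-0.005,0],"turn":0},{"claw":0.2,"travel":[0.04,-0.005,0],"turn":0}]' 25
python3 -m inch '[{"claw":0.2,"travel":[-0.1,0.012,0],"turn":0},{"claw":0.2,"travel":[-0.2,0.025,0.05],"turn":0},{"claw":0.2,"travel":[-0.2,0.025,0.25],"turn":0},{"claw":0.2,"travel":[-0.2,0.025,0.45],"turn":0},{"claw":0.2,"travel":[-0.2,0.025,0.45],"turn":0}]' 25
python3 - <<'E'
from h import *
snap("wrist","w_m7");snap("side","s7")
u,v=proj(cam("side"),get_state()["position"])[0];u,v=int(u),int(v)
a=cv2.resize(cv2.imread("pics/w_m7.png")[140:380,180:460],(467,400))
b=cv2.resize(cv2.imread("pics/s7.png")[v-60:v+60,u-50:u+50],(333,400))
cv2.imwrite("pics/m7.png",np.hstack([a,b]));print(u,v)
E
```

```text
clock: 11.35
position: [0.4633, -0.2388, 0.0269]
ee_rot: [-0.008, 0.064, 0.998, 0.003]
contact_force: [-12.3, 2.6, 2.1]
width: 0.0617
gripper_force: 29.3
clock: 11.85
position: [0.4349, -0.2402, 0.1239]
ee_rot: [0.005, 0.064, 0.998, -0.003]
contact_force: [1.0, 0.2, -0.6]
width: 0.0618
gripper_force: 29.3
11.85 [ 0.4349 -0.2402  0.1239] [ 0.005  0.064  0.998 -0.003]
11.9 [ 0.4333 -0.239   0.1214] [ 0.003  0.064  0.998 -0.002]
393 152
```

View pics/m7.png

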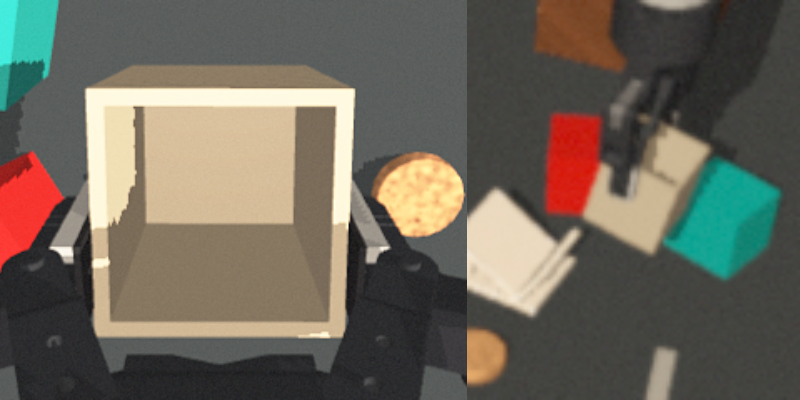

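The pot is now nearly upright in the pads: mouth corners (87,89), (355,89), (346,337) and (95,337), with its -x bottom edge at (133,66) to (307,66). I'll fit it.

Run:
```python
from h import *
pix=np.array([(87,89),(355,89),(346,337),(95,337),(104,106),(338,106),(331,321),(110,321)])/(467/280)+[180,140]
yw=np.radians(-7.3)
p=held("w_m7",pix,.031,.034,.027,yw,5)
b=np.array([[-.031,-.031,-.034],[-.031,.031,-.034]]);c=load("w_m7");r=R.from_euler("z",yw)*R.from_euler("y",-p[3])
print("bottom pred",((proj(c,r.apply(b)+p[:3])-[180,140])*1.668).round())
t=c[1]@np.linalg.inv(np.array(imaging.camera_params("wrist")["T_tool_cam"]))
print("rel TCP",(R.from_euler("z",-yw).apply(p[:3]-t[:3,3])*1000).round(1)); s=get_state();print(s["position"],yaw(s))
```

```text
center [ 0.4279 -0.2397  0.1422] tilt 9.6 res [-0.5 -0.2  0.1 -0.3 -0.   0.   0.5 -0.3  0.  -0.1 -0.4 -0.2 -0.4  0.6
  0.8  0.4]
bottom pred [[135.  64.]
 [307.  64.]]
rel TCP [-7.  -0.4 18.3]
[ 0.43176731 -0.23784597  0.11948621] 82.63062191035594
```

Tilt is now about 9.6°, so one more push of about 8 mm against the lip should level it.

```bash
python3 -m inch '[{"claw":0.2,"travel":[0,0,-0.2],"turn":0},{"claw":0.2,"travel":[0,0,-0.4],"turn":0},{"claw":0.2,"travel":[0.03,-0.004,-0.45],"turn":0},{"claw":0.2,"travel":[0.1,-0.012,-0.45],"turn":0},{"claw":0.2,"travel":[0.15,-0.019,-0.45],"turn":0}]' 25
python3 -m inch '[{"claw":0.2,"travel":[0.03,-0.004,0],"turn":0},{"claw":0.2,"travel":[0.06,-0.008,0],"turn":0},{"claw":0.2,"travel":[0.09,-0.011,0],"turn":0},{"claw":0.2,"travel":[0.09,-0.011,0],"turn":0},{"claw":0.2,"travel":[0.09,-0.011,0],"turn":0}]' 25
python3 -m inch '[{"claw":0.2,"travel":[-0.1,0.012,0],"turn":0},{"claw":0.2,"travel":[-0.2,0.025,0.05],"turn":0},{"claw":0.2,"travel":[-0.2,0.025,0.25],"turn":0},{"claw":0.2,"travel":[-0.2,0.025,0.45],"turn":0},{"claw":0.2,"travel":[-0.2,0.025,0.45],"turn":0}]' 25
python3 -m inch '[{"claw":0.2,"travel":[0,0,0.1],"turn":0},{"claw":0.2,"travel":[0,0,0.1],"turn":0},{"claw":0.2,"travel":[0,0,0.1],"turn":0}]' 25
python3 - <<'E'
from h import *
c=snap("wrist","w_m8");s=get_state();g=cv2.cvtColor(cv2.imread("pics/w_m8.png"),cv2.COLOR_BGR2GRAY)
# rim columns/rows: brightness profile along centre lines
print("row profile at u=312",[(v,int(g[v-0,310:315].mean())) for v in range(160,225,1)])
print([(v,int(g[v,310:315].mean())) for v in range(315,352,1)])
for v in (210,240,320,335): print(v,[int(x) for x in g[v,215:262]],[int(x) for x in g[v,370:410]])
E
```

```text
clock: 12.45
position: [0.4632, -0.2421, 0.0292]
ee_rot: [0.001, 0.064, 0.998, -0.0]
contact_force: [-13.3, 1.8, 6.9]
width: 0.0616
gripper_force: 30.0
clock: 12.95
position: [0.4751, -0.2425, 0.0297]
ee_rot: [-0.004, 0.063, 0.998, 0.001]
contact_force: [-10.2, 0.4, 4.1]
width: 0.0616
gripper_force: 30.9
clock: 13.45
position: [0.4446, -0.2421, 0.1261]
ee_rot: [0.007, 0.064, 0.998, -0.004]
contact_force: [0.7, 0.3, -1.0]
width: 0.0616
gripper_force: 30.3
clock: 13.75
position: [0.4398, -0.2388, 0.1391]
ee_rot: [0.001, 0.064, 0.998, -0.001]
contact_force: [-0.5, -0.1, -2.1]
width: 0.0619
gripper_force: 30.3
13.75 [ 0.4398 -0.2388  0.1391] [ 0.001  0.064  0.998 -0.001]
row profile at u=312 [(160, 162), (161, 162), (162, 162), (163, 161), (164, 163), (165, 162), (166, 162), (167, 162), (168, 161), (169, 162), (170, 161), (171, 161), (172, 160), (173, 162), (174, 161), (175, 162), (176, 162), (177, 161), (178, 163), (179, 162), (180, 163), (181, 162), (182, 162), (183, 162), (184, 160), (185, 162), (186, 163), (187, 164), (188, 162), (189, 162), (190, 162), (191, 162), (192, 160), (193, 
[... 1700 characters left out ...]
 46, 41, 39, 47, 40, 27, 28, 28, 28, 24, 55, 130, 182, 180, 177, 176, 178, 183, 181, 173, 143, 105, 118, 135, 130, 132, 135, 137, 131, 135, 131, 136, 135, 134, 133, 134] [133, 139, 132, 133, 130, 101, 123, 169, 182, 178, 183, 178, 179, 178, 182, 164, 70, 18, 26, 34, 31, 30, 26, 34, 50, 43, 43, 45, 40, 46, 40, 38, 41, 36, 40, 43, 40, 37, 39, 37]
335 [44, 45, 45, 45, 47, 44, 44, 42, 37, 43, 46, 48, 40, 42, 44, 45, 45, 41, 40, 45, 69, 95, 88, 89, 90, 88, 84, 90, 86, 84, 86, 87, 88, 88, 83, 86, 84, 88, 90, 83, 88, 88, 89, 92, 89, 89, 86] [88, 84, 84, 86, 89, 89, 87, 89, 86, 88, 89, 83, 87, 86, 84, 89, 89, 77, 45, 40, 43, 44, 43, 44, 45, 41, 46, 47, 46, 44, 45, 45, 42, 42, 49, 43, 40, 44, 40, 45]
```

Run:
```python
from h import *
pix=np.array([(222.4,195.7),(400.8,195.7),(383.9,333.5),(238.2,333.5)]);yw=np.radians(-7.3)
p=held("w_m8",pix,.031,.034,None,yw,2);c=load("w_m8")
t=c[1]@np.linalg.inv(np.array(imaging.camera_params("wrist")["T_tool_cam"]))
rel=R.from_euler("z",-yw).apply(p[:3]-t[:3,3]);print("rel TCP",(rel*1000).round(1));s=get_state();print(s["position"],yaw(s))
# target: large pot yaw .1039 ; center at (.5682,.0182)
Y=.1039;T=np.array([.5682,.0182,0])-R.from_euler("z",Y).apply(rel*[1,1,0]);print("TCP target",T.round(4),"dz seated TCP z",.038-rel[2],"delta units",((T-s["position"])/.2).round(3),"turn",np.degrees(Y-yw)/180)
```

```text
center [ 0.4233 -0.2377  0.161 ] tilt -4.0 res [-0.1  0.3 -0.6  0.   1.2 -0.3 -0.3 -0.1]
rel TCP [-16.6  -1.   22. ]
[ 0.43916954 -0.23830304  0.13827509] 82.64130559962364
TCP target [0.5846 0.0209 0.    ] dz seated TCP z 0.016047870488371523 delta units [ 0.727  1.296 -0.691] turn 0.0736279527300514
```

Tilt is about -4°, good enough. I'll carry it over the large pot.

```bash
python3 -m inch '[{"claw":0.2,"travel":[0.15,0.2,0.05],"turn":0.02},{"claw":0.2,"travel":[0.3,0.4,0.05],"turn":0.04},{"claw":0.2,"travel":[0.4,0.6,0.05],"turn":0.06},{"claw":0.2,"travel":[0.5,0.8,0.05],"turn":0.0736},{"claw":0.2,"travel":[0.6,0.95,0.05],"turn":0.0736}]' 25
python3 -m inch '[{"claw":0.2,"travel":[0.1,0.2,0],"turn":0},{"claw":0.2,"travel":[0.127,0.346,0],"turn":0},{"claw":0.2,"travel":[0.127,0.346,0],"turn":0},{"claw":0.2,"travel":[0.127,0.346,0],"turn":0},{"claw":0.2,"travel":[0.127,0.346,0],"turn":0}]' 25
python3 -c 'from h import *;s=get_state();print(yaw(s),s["position"])'
```

```text
clock: 14.3
position: [0.5589, -0.0457, 0.1471]
ee_rot: [-0.001, -0.052, 0.999, 0.001]
contact_force: [0.0, -0.6, -1.3]
width: 0.0614
gripper_force: 30.2
clock: 14.8
position: [0.5837, 0.02, 0.1477]
ee_rot: [-0.001, -0.051, 0.999, -0.0]
contact_force: [-0.8, -0.2, -1.8]
width: 0.0612
gripper_force: 30.2
95.85421713568694 [0.58374659 0.0199956  0.14773051]
```

```bash
python3 -m inch '[{"claw":0.2,"travel":[0.005,0.005,-0.2],"turn":0},{"claw":0.2,"travel":[0.005,0.005,-0.4],"turn":0},{"claw":0.2,"travel":[0.005,0.005,-0.4],"turn":0},{"claw":0.2,"travel":[0.005,0.005,-0.45],"turn":0},{"claw":0.2,"travel":[0.005,0.005,-0.5],"turn":0}]' 25
python3 -m inch '[{"claw":0.2,"travel":[0,0,-0.03],"turn":0},{"claw":0.2,"travel":[0,0,-0.06],"turn":0},{"claw":0.2,"travel":[0,0,-0.09],"turn":0},{"claw":0.2,"travel":[0,0,-0.11],"turn":0},{"claw":0.2,"travel":[0,0,-0.11],"turn":0}]' 25
python3 -m inch '[{"claw":0.2,"travel":[0,0,-0.01],"turn":0},{"claw":0.2,"travel":[0,0,-0.02],"turn":0},{"claw":0.2,"travel":[0,0,-0.02],"turn":0},{"claw":0.2,"travel":[0,0,-0.02],"turn":0}]' 25
```

```text
clock: 15.3
position: [0.5873, 0.0209, 0.0501]
ee_rot: [0.002, -0.051, 0.999, -0.0]
contact_force: [-0.3, -0.1, -1.1]
width: 0.0618
gripper_force: 30.2
clock: 15.8
position: [0.5849, 0.0219, 0.0261]
ee_rot: [-0.0, -0.051, 0.999, 0.0]
contact_force: [0.1, 0.0, -2.2]
width: 0.0614
gripper_force: 30.2
clock: 16.2
position: [0.5854, 0.0218, 0.0227]
ee_rot: [0.0, -0.051, 0.999, 0.0]
contact_force: [0.6, -0.7, -1.6]
width: 0.0612
gripper_force: 30.2
```

No contact on the way in. I'll continue down in small steps.

```bash
python3 -m inch '[{"claw":0.2,"travel":[0,0,-0.01],"turn":0},{"claw":0.2,"travel":[0,0,-0.015],"turn":0},{"claw":0.2,"travel":[0,0,-0.015],"turn":0}]' 25
python3 -m inch '[{"claw":0.2,"travel":[0,0,-0.01],"turn":0},{"claw":0.2,"travel":[0,0,-0.015],"turn":0},{"claw":0.2,"travel":[0,0,-0.015],"turn":0}]' 25
python3 -m inch '[{"claw":0.2,"travel":[0,0,-0.01],"turn":0},{"claw":0.2,"travel":[0,0,-0.01],"turn":0},{"claw":0.2,"travel":[0,0,-0.01],"turn":0}]' 25
```

```text
clock: 16.5
position: [0.5852, 0.0218, 0.0194]
ee_rot: [-0.0, -0.051, 0.999, 0.0]
contact_force: [-0.2, 0.4, -1.7]
width: 0.0617
gripper_force: 30.2
clock: 16.8
position: [0.5856, 0.0217, 0.0176]
ee_rot: [0.0, -0.051, 0.999, -0.0]
contact_force: [-1.4, -0.7, 4.7]
width: 0.0616
gripper_force: 30.9
clock: 17.1
position: [0.5856, 0.0217, 0.0174]
ee_rot: [0.001, -0.051, 0.999, -0.0]
contact_force: [-4.0, -0.2, 15.7]
width: 0.0616
gripper_force: 32.2
```

```bash
python3 -m inch '[{"claw":0.2,"travel":[0,0,-0.01],"turn":0},{"claw":0.2,"travel":[0,0,-0.01],"turn":0},{"claw":0.2,"travel":[0,0,-0.01],"turn":0}]' 20
python3 -m inch '[{"claw":0.6,"travel":[0,0,0.01],"turn":0},{"claw":0.6,"travel":[0,0,0.01],"turn":0},{"claw":1,"travel":[0,0,0.01],"turn":0},{"claw":1,"travel":[0,0,0.01],"turn":0},{"claw":1,"travel":[0,0,0.01],"turn":0}]' 20
python3 -m inch '[{"claw":1,"travel":[0,0,0.05],"turn":0},{"claw":1,"travel":[0,0,0.15],"turn":0},{"claw":1,"travel":[-0.1,0,0.4],"turn":0},{"claw":1,"travel":[-0.15,0,0.6],"turn":0},{"claw":1,"travel":[-0.2,0,0.8],"turn":0}]' 20
python3 -m inch '[{"claw":1,"travel":[0,0,0],"turn":0},{"claw":1,"travel":[0,0,0],"turn":0},{"claw":1,"travel":[0,0,0],"turn":0}]' 20
python3 - <<'E'
from h import *
c=snap("wrist","w_n1");im=cv2.imread("pics/w_n1.png")
b=cv2.resize(im[140:330,200:440],(758,600),interpolation=cv2.INTER_CUBIC);cv2.imwrite("pics/n1.png",b)
E
```

```text
clock: 17.4
position: [0.5857, 0.0217, 0.0174]
ee_rot: [0.001, -0.051, 0.999, -0.0]
contact_force: [-7.0, 0.4, 27.5]
width: 0.0619
gripper_force: 33.6
clock: 17.9
position: [0.5851, 0.0217, 0.014]
ee_rot: [-0.001, -0.051, 0.999, 0.0]
contact_force: [0.6, 0.7, 0.4]
width: 0.0854
gripper_force: 0.0
clock: 18.4
position: [0.5448, 0.0218, 0.1771]
ee_rot: [0.0, -0.051, 0.999, -0.0]
contact_force: [0.8, -0.2, -0.9]
width: 0.0854
gripper_force: 0.0
clock: 18.7
position: [0.5446, 0.0218, 0.1737]
ee_rot: [-0.001, -0.051, 0.999, 0.0]
contact_force: [-0.1, 0.5, -0.6]
width: 0.0853
gripper_force: 0.0
18.7 [0.5446 0.0218 0.1737] [-0.001 -0.051  0.999  0.   ]
```

View pics/n1.png

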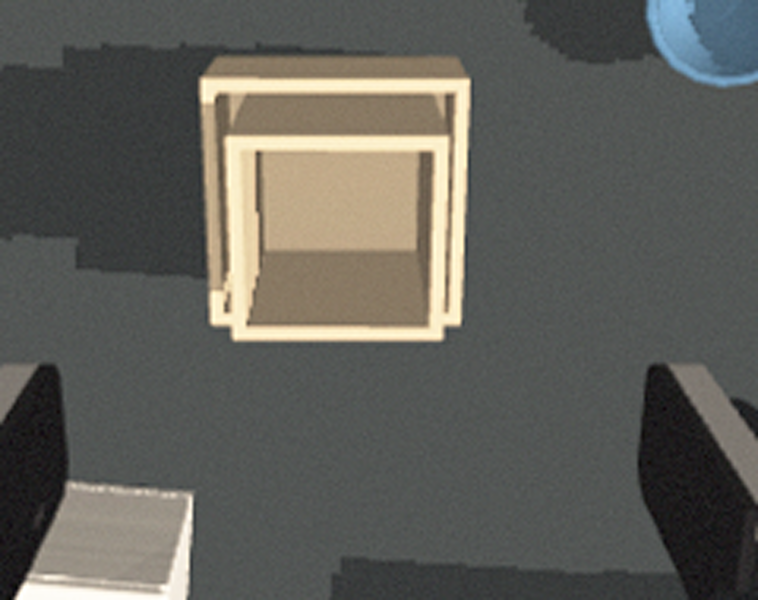

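The medium pot sits square inside the large one: medium rim (225,137), (450,137), (443,340) and (232,340), large rim (200,78), (470,78), (461,325) and (211,325). I'll fit the nest and plan the small-pot grasp.

Run:
```python
from h import *
k=758/240;yw=np.radians(5.9)
for n,pts,o,z in(("med",[(225,137),(450,137),(443,340),(232,340)],.031,.034),("large",[(200,78),(470,78),(461,325),(211,325)],.041,.04)):
    print(n);held("w_n1",np.array(pts)/k+[200,140],o,z,None,yw,0)
# small
p=np.array([.486,.284,.0627]);y=-.0475
r=R.from_euler("z",y)*R.from_euler("y",-np.radians(30))
for b in (.02,.03,.035,.04): print(b,(r.apply([0,0,b])+p).round(4))
s=get_state();print(s["position"],yaw(s))
```

```text
med
center [0.5671 0.0191 0.0381] tilt -0.8 res [-0.2  0.  -0.2 -0.1  0.1 -0.   0.3  0.1]
large
center [5.679e-01 1.810e-02 1.000e-04] tilt 0.3 res [-0.1  0.1 -0.1 -0.1  0.1 -0.1  0.1  0.1]
0.02 [0.476  0.2845 0.08  ]
0.03 [0.471  0.2847 0.0887]
0.035 [0.4685 0.2848 0.093 ]
0.04 [0.466  0.2849 0.0973]
[0.54448036 0.02178266 0.17318684] 95.87036022542927
```

The nest is good: the medium pot is level at (0.567, 0.019) and the large pot hasn't moved. Now the small pot.

```bash
python3 -m inch '[{"claw":1,"travel":[-0.1,0.25,0.05],"turn":-0.0476},{"claw":1,"travel":[-0.2,0.5,0.05],"turn":-0.0476},{"claw":1,"travel":[-0.3,0.7,0.05],"turn":-0.0476},{"claw":1,"travel":[-0.3725,0.9,0.05],"turn":-0.0476},{"claw":1,"travel":[-0.3725,1,0.05],"turn":-0.0476}]' 20
python3 -m inch '[{"claw":1,"travel":[0,0.15,0],"turn":0},{"claw":1,"travel":[0,0.3145,0],"turn":0},{"claw":1,"travel":[0,0.3145,0],"turn":0},{"claw":1,"travel":[0,0.3145,0],"turn":0},{"claw":1,"travel":[0,0.3145,0],"turn":0}]' 20
python3 - <<'E'
from h import *
c=snap("wrist","w_p1");g=cv2.cvtColor(cv2.imread("pics/w_p1.png"),cv2.COLOR_BGR2GRAY);print(yaw(get_state()))
p=np.array([.486,.284,.0627]);r=R.from_euler("z",-.0475)*R.from_euler("y",-np.radians(30));o,i=.022,.019
q=lambda b:proj(c,r.apply(np.array(b))+p).round(1).tolist()
print("outer",q([[-o,-o,.046],[-o,o,.046],[o,o,.046],[o,-o,.046]]));print("inner",q([[-i,-i,.046],[-i,i,.046],[i,i,.046],[i,-i,.046]]))
m=np.mean(q([[-i,-i,.046],[-i,i,.046],[i,i,.046],[i,-i,.046]]),0).astype(int);print(m)
u,v=m;print("row",u-60,g[v,u-60:u+60].tolist());print("col",v-60,g[v-60:v+75,u].tolist())
E
```

```text
clock: 19.25
position: [0.4674, 0.2247, 0.183]
ee_rot: [-0.003, 0.022, 1.0, 0.0]
contact_force: [0.5, 0.2, 0.7]
width: 0.0854
gripper_force: 0.0
clock: 19.75
position: [0.4704, 0.2837, 0.1835]
ee_rot: [-0.001, 0.024, 1.0, -0.001]
contact_force: [-1.0, 0.0, -0.5]
width: 0.0856
gripper_force: 0.0
19.75 [0.4704 0.2837 0.1835] [-0.001  0.024  1.    -0.001]
87.25713441610532
outer [[287.3, 164.8], [340.7, 164.8], [341.8, 217.6], [286.4, 217.6]]
inner [[290.9, 168.3], [337.1, 168.2], [338.0, 213.8], [290.2, 213.9]]
[314 191]
row 254 [87, 92, 90, 92, 87, 89, 89, 90, 89, 91, 90, 92, 91, 91, 91, 88, 88, 92, 87, 87, 106, 215, 254, 253, 253, 253, 252, 252, 248, 248, 249, 254, 255, 254, 254, 253, 253, 252, 139, 145, 157, 177, 171, 171, 173, 173, 173, 171, 173, 172, 172, 169, 176, 172, 174, 175, 172, 171, 174, 174, 170, 173, 171, 174, 173, 174, 176, 175, 172, 172, 176, 175, 174, 171, 176, 174, 172, 155, 150, 149, 148, 144, 159, 244, 255, 255, 254, 247, 231, 238, 243, 90, 89, 89, 91, 90, 91, 89, 92, 88, 89, 89, 89, 90, 91, 87, 92, 91, 90, 89, 92, 90, 86, 92, 89, 91, 91, 94, 89, 91]
col 131 [124, 128, 128, 128, 122, 128, 123, 127, 127, 124, 126, 126, 127, 129, 126, 123, 126, 105, 88, 93, 94, 89, 89, 90, 87, 84, 91, 88, 91, 89, 85, 127, 253, 255, 255, 253, 225, 215, 217, 219, 196, 173, 170, 172, 173, 171, 175, 172, 173, 172, 172, 172, 171, 174, 173, 173, 173, 174, 173, 173, 170, 174, 171, 216, 237, 238, 236, 238, 237, 239, 236, 236, 237, 236, 238, 238, 238, 236, 239, 238, 237, 242, 254, 255, 255, 254, 237, 215, 218, 217, 218, 215, 218, 219, 218, 218, 216, 216, 216, 217, 212, 254, 255, 255, 255, 255, 255, 255, 255, 255, 255, 255, 136, 84, 92, 89, 88, 91, 92, 91, 86, 87, 88, 88, 91, 91, 91, 88, 90, 94, 87, 87, 93, 86, 91]
```

Prediction and image agree within about 1 px. Descend and grip.

```bash
python3 -m inch '[{"claw":1,"travel":[0,0.004,-0.2],"turn":0},{"claw":1,"travel":[0,0.004,-0.4],"turn":0},{"claw":1,"travel":[0,0.004,-0.55],"turn":0},{"claw":1,"travel":[0,0.004,-0.625],"turn":0},{"claw":1,"travel":[0,0.004,-0.625],"turn":0}]' 25
python3 -m inch '[{"claw":0.4,"travel":[0,0,0],"turn":0},{"claw":0.3,"travel":[0,0,0],"turn":0},{"claw":0.2,"travel":[0,0,0],"turn":0},{"claw":0.1,"travel":[0,0,0],"turn":0},{"claw":0,"travel":[0,0,0],"turn":0}]' 25
python3 -m inch '[{"claw":-0.2,"travel":[0,0,0],"turn":0},{"claw":-0.3,"travel":[0,0,0],"turn":0},{"claw":-0.3,"travel":[0,0,0],"turn":0},{"claw":-0.3,"travel":[0,0,0],"turn":0}]' 25
```

```text
clock: 20.3
position: [0.469, 0.2834, 0.0572]
ee_rot: [-0.003, 0.024, 1.0, -0.001]
contact_force: [-0.3, 0.1, 0.8]
width: 0.0856
gripper_force: 0.0
clock: 20.8
position: [0.4714, 0.2856, 0.0606]
ee_rot: [0.001, 0.023, 1.0, 0.0]
contact_force: [0.3, 0.1, 4.2]
width: 0.0435
gripper_force: 25.1
clock: 21.2
position: [0.4714, 0.2855, 0.0606]
ee_rot: [0.001, 0.023, 1.0, 0.0]
contact_force: [-0.9, -1.3, 6.8]
width: 0.0439
gripper_force: 25.4
```

```bash
python3 -m inch '[{"claw":-0.3,"travel":[-0.03,0.001,0.052],"turn":0},{"claw":-0.3,"travel":[-0.06,0.003,0.104],"turn":0},{"claw":-0.3,"travel":[-0.09,0.004,0.156],"turn":0},{"claw":-0.3,"travel":[-0.12,0.006,0.208],"turn":0},{"claw":-0.3,"travel":[-0.15,0.007,0.26],"turn":0}]' 25
python3 -m inch '[{"claw":-0.3,"travel":[0,0,0.15],"turn":0},{"claw":-0.3,"travel":[0,0,0.3],"turn":0},{"claw":-0.3,"travel":[0,0,0.3],"turn":0},{"claw":-0.3,"travel":[0,0,0.3],"turn":0}]' 25
cat >> h.py <<'E'
def mask(f):
    im=cv2.imread(f"pics/{f}.png");c=load(f);g=cv2.cvtColor(im,cv2.COLOR_BGR2GRAY).astype(int);return g,c
E
python3 - <<'E'
from h import *
snap("wrist","w_q1");g,c=mask("w_q1");s=get_state();yw=np.radians(yaw(s)-90)
# predict with in-stand relation
d=R.from_euler("z",-yw).apply(np.array([.486,.284,.0627])-[.4712,.2852,.0606]);print("rel exp",d*1000)
P=s["position"]+R.from_euler("z",yw).apply(d)
r=R.from_euler("z",yw)*R.from_euler("y",-np.radians(30))
q=lambda o:proj(c,r.apply(np.array([[-o,-o,.046],[-o,o,.046],[o,o,.046],[o,-o,.046]]))+P).round(1).tolist()
print(q(.022),q(.019));u,v=np.mean(q(.019),0).astype(int);print(u,v)
print("col",v-70,g[v-70:v+90,u].tolist())
for dv in(-20,0,20): print("row",v+dv,u-60,g[v+dv,u-60:u+60].tolist())
E
```

```text
clock: 21.7
position: [0.4394, 0.2868, 0.1125]
ee_rot: [-0.001, 0.023, 1.0, -0.0]
contact_force: [0.1, -0.4, -0.5]
width: 0.0439
gripper_force: 25.8
clock: 22.1
position: [0.4404, 0.2869, 0.1724]
ee_rot: [0.0, 0.023, 1.0, 0.0]
contact_force: [0.3, -0.4, -1.2]
width: 0.0437
gripper_force: 25.8
22.1 [0.4404 0.2869 0.1724] [0.    0.023 1.    0.   ]
rel exp [14.83994471 -0.5060049   2.1       ]
[[262.9, 214.4], [360.5, 214.2], [364.2, 317.4], [259.6, 317.6]] [[269.4, 220.9], [354.0, 220.8], [356.8, 309.9], [266.9, 310.1]]
311 265
col 195 [252, 254, 253, 253, 253, 253, 253, 253, 253, 253, 253, 253, 253, 253, 253, 250, 255, 255, 255, 255, 255, 254, 254, 254, 254, 254, 251, 219, 205, 208, 209, 185, 164, 166, 166, 164, 163, 166, 164, 163, 162, 166, 164, 167, 165, 162, 158, 215, 236, 233, 231, 233, 233, 234, 233, 232, 234, 233, 232, 234, 233, 234, 233, 234, 234, 236, 235, 235, 236, 234, 235, 236, 236, 236, 235, 236, 235, 234, 235, 237, 235, 237, 237, 235, 236, 235, 236, 236, 235, 237, 235, 235, 237, 237, 237, 237, 238, 237, 237, 237, 237, 238, 238, 236, 192, 134, 140, 139, 142, 140, 137, 138,
[... 1345 characters left out ...]
 139, 144, 139, 140, 137, 140, 177, 251, 255, 254, 254, 254, 255, 255, 241, 28, 74, 149, 170, 167]
row 285 251 [63, 65, 57, 40, 35, 33, 145, 246, 238, 236, 235, 236, 237, 233, 186, 135, 138, 140, 140, 142, 138, 143, 138, 142, 138, 140, 140, 140, 139, 136, 161, 225, 238, 236, 235, 236, 236, 236, 236, 236, 235, 236, 235, 235, 235, 235, 236, 235, 236, 236, 236, 236, 235, 236, 238, 237, 237, 236, 235, 236, 235, 236, 236, 235, 236, 236, 235, 237, 237, 235, 236, 235, 235, 236, 236, 236, 236, 235, 235, 234, 235, 234, 236, 234, 236, 237, 232, 159, 140, 143, 145, 141, 137, 140, 140, 143, 141, 139, 139, 144, 143, 144, 140, 141, 141, 138, 138, 176, 242, 236, 234, 235, 238, 234, 178, 23, 37, 43, 49, 66]
```

```bash
cat >> h.py <<'E'
def relfit(f,pts,yw,o=.022,z=.046,t0=10):
    p=held(f,np.array(pts),o,z,None,yw,t0);c=load(f)
    t=c[1]@np.linalg.inv(np.array(imaging.camera_params("wrist")["T_tool_cam"]))
    rel=R.from_euler("z",-yw).apply(p[:3]-t[:3,3]);print("rel TCP mm",(rel*1000).round(1),"TCP",t[:3,3].round(4));return rel,p
E
python3 - <<'E'
from h import *
relfit("w_q1",[(259.9,215),(364.6,215),(366.3,324),(255,324)],np.radians(-2.65),t0=30)
E
```

```text
center [0.4501 0.2854 0.1799] tilt 27.2 res [-0.7 -0.3 -1.2 -0.5  0.4  0.2  1.3  0.5]
rel TCP mm [ 9.8 -1.1  7.5] TCP [0.4404 0.2869 0.1724]
```

```bash
python3 -m inch '[{"claw":-0.3,"travel":[-0.16,0.008,0],"turn":0},{"claw":-0.3,"travel":[-0.16,0.008,-0.2],"turn":0},{"claw":-0.3,"travel":[-0.16,0.008,-0.4],"turn":0},{"claw":-0.3,"travel":[-0.16,0.008,-0.55],"turn":0},{"claw":-0.3,"travel":[-0.16,0.008,-0.6],"turn":0}]' 25
python3 -m inch '[{"claw":-0.3,"travel":[0,0,0],"turn":0},{"claw":-0.3,"travel":[0.03,-0.001,0],"turn":0},{"claw":-0.3,"travel":[0.06,-0.003,0],"turn":0},{"claw":-0.3,"travel":[0.09,-0.004,0],"turn":0},{"claw":-0.3,"travel":[0.12,-0.006,0],"turn":0}]' 25
python3 -m inch '[{"claw":-0.3,"travel":[0.03,-0.001,0],"turn":0},{"claw":-0.3,"travel":[0.06,-0.003,0],"turn":0},{"claw":-0.3,"travel":[0.09,-0.004,0],"turn":0},{"claw":-0.3,"travel":[0.12,-0.006,0],"turn":0},{"claw":-0.3,"travel":[0.12,-0.006,0],"turn":0}]' 25
```

```text
clock: 22.65
position: [0.4049, 0.2865, 0.0476]
ee_rot: [-0.004, 0.024, 1.0, -0.002]
contact_force: [-2.2, -1.4, -1.2]
width: 0.0441
gripper_force: 25.8
clock: 23.15
position: [0.4306, 0.287, 0.0521]
ee_rot: [-0.003, 0.024, 1.0, -0.0]
contact_force: [-6.6, -0.1, 0.9]
width: 0.0433
gripper_force: 25.7
clock: 23.65
position: [0.4556, 0.2858, 0.0524]
ee_rot: [-0.002, 0.024, 1.0, -0.0]
contact_force: [-4.9, 0.4, 0.8]
width: 0.0442
gripper_force: 25.9
```

```bash
python3 -m inch '[{"claw":-0.3,"travel":[-0.1,0.005,0],"turn":0},{"claw":-0.3,"travel":[-0.2,0.01,0.05],"turn":0},{"claw":-0.3,"travel":[-0.2,0.01,0.25],"turn":0},{"claw":-0.3,"travel":[-0.2,0.01,0.45],"turn":0},{"claw":-0.3,"travel":[-0.2,0.01,0.55],"turn":0}]' 25
python3 -m inch '[{"claw":-0.3,"travel":[0,0,0],"turn":0},{"claw":-0.3,"travel":[0,0,0],"turn":0},{"claw":-0.3,"travel":[0,0,0],"turn":0}]' 25
cat >> h.py <<'E'
def trans(a,o,t=22):
    a=np.asarray(a,float);d=a[2:]-a[:-2];out=[];i=0
    while i<len(d):
        if abs(d[i])>t:
            j=i
            while j+1<len(d) and d[j+1]*d[i]>0 and abs(d[j+1])>8: j+=1
            w=np.abs(d[i:j+1]);out.append((round(float((w*np.arange(i,j+1)).sum()/w.sum())+1+o,1),int(a[max(i-1,0)]),int(a[min(j+3,len(a)-1)])));i=j+1
        i+=1
    return out
E
python3 - <<'E'
from h import *
snap("wrist","w_q2");g,c=mask("w_q2");print(yaw(get_state()))
print("col305",trans(g[140:370,305],140));print("col318",trans(g[140:370,318],140))
for v in(210,225,240,260,280,300): print(v,trans(g[v,225:400],225))
E
```

```text
clock: 24.15
position: [0.4201, 0.2893, 0.1669]
ee_rot: [0.004, 0.023, 1.0, 0.002]
contact_force: [0.7, -0.2, -0.5]
width: 0.0435
gripper_force: 26.3
clock: 24.45
position: [0.4163, 0.2875, 0.1606]
ee_rot: [-0.001, 0.024, 1.0, -0.0]
contact_force: [0.0, -0.1, -1.7]
width: 0.0442
gripper_force: 26.2
24.45 [0.4163 0.2875 0.1606] [-0.001  0.024  1.    -0.   ]
87.29515836820246
col305 [(173.9, 123, 185), (220.8, 185, 254), (229.4, 254, 233), (234.1, 232, 174), (316.0, 171, 231), (322.6, 231, 88), (357.3, 84, 56)]
col318 [(174.0, 124, 185), (220.8, 183, 254), (234.0, 231, 172), (316.0, 172, 230), (322.8, 230, 86), (357.3, 85, 56)]
210 [(258.8, 123, 183), (364.2, 182, 89)]
225 [(252.1, 125, 254), (370.5, 254, 87)]
240 [(253.0, 124, 254), (271.5, 251, 144), (282.4, 144, 173), (340.5, 172, 146), (360.8, 147, 254), (369.5, 255, 86)]
260 [(233.8, 123, 54), (245.1, 58, 172), (253.9, 174, 254), (268.5, 250, 144), (277.5, 146, 175), (345.3, 173, 148), (360.0, 141, 254), (368.5, 254, 188), (377.7, 186, 56), (388.5, 58, 87)]
280 [(236.7, 54, 169), (250.1, 173, 49), (255.6, 48, 233), (263.5, 231, 145), (273.4, 141, 171), (349.5, 174, 143), (359.2, 145, 233), (366.8, 232, 50), (372.3, 48, 176), (385.7, 171, 54)]
300 [(254.0, 61, 69), (256.8, 57, 231), (264.2, 231, 144), (268.5, 143, 173), (354.4, 174, 142), (358.4, 144, 231), (365.6, 232, 66), (374.0, 68, 58)]
```

Run:
```python
from h import *
rel,p=relfit("w_q2",[(251.8,220.8),(370.8,220.8),(364.1,322.7),(258.2,322.7)],np.radians(-2.7))
r=R.from_euler("z",np.radians(-2.7))*R.from_euler("y",-p[3]);print(proj(load("w_q2"),r.apply([[-.022,0,-.046],[-.022,0,.046]])+p[:3]))
```

```text
center [0.4058 0.2869 0.1693] tilt 1.8 res [ 0.2  0.2 -0.5  0.1  0.9 -0.2 -0.6 -0.2]
rel TCP mm [-10.5  -1.1   8.7] TCP [0.4163 0.2875 0.1606]
[[311.30486912 173.86671021]
 [311.15405269 220.98105831]]
```

Run:
```python
from h import *
g,c=mask("w_q2");K=c[0];T=np.array(imaging.camera_params("wrist")["T_tool_cam"])
for u in (243,246,249,374,377,380): print(u,trans(g[225:300,u],225))
# tip v -> z for assumed tool x
for x in (.011,.0,-.011):
    for v in (250,255,260):
        f=lambda z:proj((K,T),[[x,.03,z]])[0,1]-v
        from scipy.optimize import brentq
        z=brentq(f,-.1,.1);print(x,v,"z",round(z*1000,1),"u(y=+-25)",proj((K,T),[[x,.025,z],[x,-.025,z]])[:,0].round(1))
# target
yw=np.radians(-2.7);rel=np.array([-.0105,-.0011,.0087]);Y=np.radians(5.9);s=get_state()
t=np.array([.5671,.0191,.054])-R.from_euler("z",Y).apply(rel);print(t.round(4),((t-s["position"])/.2).round(3),"turn",(95.9-yaw(s))/180)
```

```text
243 [(226.3, 127, 91), (236.9, 86, 123), (254.0, 120, 57), (265.1, 50, 174), (282.8, 173, 212), (287.1, 234, 50)]
246 [(226.4, 124, 86), (238.5, 86, 121), (252.6, 115, 77), (258.0, 64, 177), (282.6, 170, 229), (292.2, 236, 58)]
249 [(227.2, 125, 88), (237.8, 85, 124), (245.4, 123, 90), (250.8, 80, 175), (283.7, 165, 224), (292.1, 223, 72), (295.4, 47, 81)]
374 [(251.5, 84, 181), (283.6, 174, 239), (292.2, 240, 51)]
377 [(254.3, 83, 47), (258.4, 53, 183), (282.7, 170, 232), (292.1, 232, 54)]
380 [(254.3, 86, 56), (266.1, 52, 189), (282.7, 171, 166), (286.5, 235, 53)]
0.011 250 z -31.9 u(y=+-25) [367.9 259.4]
0.011 255 z -36.8 u(y=+-25) [369.8 257.7]
0.011 260 z -41.4 u(y=+-25) [371.7 256. ]
0.0 250 z -10.0 u(y=+-25) [359.8 266.9]
0.0 255 z -15.7 u(y=+-25) [361.4 265.4]
0.0 260 z -21.1 u(y=+-25) [363.  263.9]
-0.011 250 z 11.8 u(y=+-25) [353.7 272.5]
-0.011 255 z 5.3 u(y=+-25) [355.1 271.2]
-0.011 260 z -0.8 u(y=+-25) [356.5 269.9]
[0.5774 0.0213 0.0453] [ 0.806 -1.331 -0.575] turn 0.04780467573220856
```

Tilt is 1.8°, and the predicted bottom edge matches the image. The fingertips should end about 3 mm above the medium rim when seated. Carrying it to the nest.

```bash
python3 -m inch '[{"claw":-0.3,"travel":[0.15,-0.2,0.1],"turn":0.0478},{"claw":-0.3,"travel":[0.3,-0.4,0.1],"turn":0.0478},{"claw":-0.3,"travel":[0.45,-0.6,0.1],"turn":0.0478},{"claw":-0.3,"travel":[0.6,-0.8,0.1],"turn":0.0478},{"claw":-0.3,"travel":[0.7,-0.95,0.1],"turn":0.0478}]' 25
python3 -m inch '[{"claw":-0.3,"travel":[0.06,-0.2,0],"turn":0},{"claw":-0.3,"travel":[0.106,-0.381,0],"turn":0},{"claw":-0.3,"travel":[0.106,-0.381,0],"turn":0},{"claw":-0.3,"travel":[0.106,-0.381,0],"turn":0},{"claw":-0.3,"travel":[0.106,-0.381,0],"turn":0}]' 25
python3 - <<'E'
from h import *
snap("wrist","w_q3");g,c=mask("w_q3");s=get_state();print(yaw(s),s["position"])
print("col305",trans(g[100:370,305],100));
for v in(200,225,300): print(v,trans(g[v,200:420],200))
E
```

```text
clock: 25.0
position: [0.5578, 0.0959, 0.1801]
ee_rot: [-0.001, -0.051, 0.999, -0.0]
contact_force: [0.8, 0.6, -0.6]
width: 0.0437
gripper_force: 26.3
clock: 25.5
position: [0.5773, 0.0227, 0.1806]
ee_rot: [-0.001, -0.052, 0.999, 0.001]
contact_force: [0.2, 0.3, -0.5]
width: 0.0439
gripper_force: 26.5
25.5 [0.5773 0.0227 0.1806] [-0.001 -0.052  0.999  0.001]
95.9738023966175 [0.57734944 0.02296026 0.18097471]
col305 [(128.6, 61, 210), (134.8, 220, 104), (144.0, 99, 215), (148.9, 217, 145), (174.0, 145, 102), (221.3, 103, 211), (228.9, 214, 146), (234.3, 146, 100), (316.3, 100, 141), (322.6, 140, 66), (357.4, 70, 25)]
200 [(264.3, 72, 97), (358.5, 101, 72)]
225 [(252.5, 66, 211), (370.1, 211, 72)]
300 [(201.8, 91, 24), (254.0, 35, 40), (256.9, 36, 142), (264.1, 141, 80), (358.6, 85, 141), (365.6, 143, 37)]
```

Run:
```python
from h import *
g,c=mask("w_q3")
r=R.from_euler("z",np.radians(5.9));o=.031
print("med outer",proj(c,r.apply([[-o,-o,.034],[-o,o,.034],[-.027,-.027,.034],[-.027,.027,.034]])+[.5671,.0191,.0381]).round(1).tolist())
print("large outer",proj(c,r.apply([[-.041,-.041,.04],[-.041,.041,.04]])+[.568,.0181,0]).round(1).tolist())
for v in(132,146,155,162): print(v,trans(g[v,230:400],230,15))
```

```text
med outer [[273.4, 144.1], [345.4, 144.0], [278.2, 148.7], [340.7, 148.7]]
large outer [[265.2, 129.9], [351.6, 129.8]]
132 [(264.9, 45, 214), (351.2, 216, 72)]
146 [(265.5, 48, 142), (269.9, 149, 135), (273.4, 79, 217), (344.6, 216, 222), (347.0, 162, 218), (350.7, 216, 67)]
155 [(266.0, 49, 147), (270.2, 151, 121), (273.5, 79, 214), (278.4, 213, 184), (282.4, 179, 150), (285.0, 74, 145), (334.7, 143, 82), (340.0, 84, 217), (344.3, 217, 222), (347.0, 104, 210), (350.2, 222, 68)]
162 [(266.1, 52, 149), (270.5, 147, 102), (273.8, 78, 214), (278.5, 216, 183), (282.3, 180, 141), (285.0, 78, 144), (334.4, 148, 80), (339.7, 84, 215), (344.0, 217, 220), (347.0, 91, 206), (349.9, 220, 69)]
```

The nest is exactly where predicted. Descend.

```bash
python3 -m inch '[{"claw":-0.3,"travel":[0,-0.007,-0.15],"turn":0},{"claw":-0.3,"travel":[0,-0.007,-0.28],"turn":0},{"claw":-0.3,"travel":[0,-0.007,-0.3],"turn":0},{"claw":-0.3,"travel":[0,-0.007,-0.3],"turn":0},{"claw":-0.3,"travel":[0,-0.007,-0.35],"turn":0}]' 25
python3 -m inch '[{"claw":-0.3,"travel":[0,0,-0.05],"turn":0},{"claw":-0.3,"travel":[0,0,-0.1],"turn":0},{"claw":-0.3,"travel":[0,0,-0.15],"turn":0},{"claw":-0.3,"travel":[0,0,-0.2],"turn":0},{"claw":-0.3,"travel":[0,0,-0.2],"turn":0}]' 25
python3 -m inch '[{"claw":-0.3,"travel":[0,0,-0.03],"turn":0},{"claw":-0.3,"travel":[0,0,-0.06],"turn":0},{"claw":-0.3,"travel":[0,0,-0.08],"turn":0},{"claw":-0.3,"travel":[0,0,-0.1],"turn":0},{"claw":-0.3,"travel":[0,0,-0.1],"turn":0}]' 25
```

```text
clock: 26.05
position: [0.5802, 0.0209, 0.1139]
ee_rot: [0.003, -0.052, 0.999, -0.0]
contact_force: [0.7, -0.1, -1.3]
width: 0.0438
gripper_force: 26.5
clock: 26.55
position: [0.5767, 0.0205, 0.0697]
ee_rot: [-0.002, -0.051, 0.999, 0.0]
contact_force: [-0.2, -0.8, -0.6]
width: 0.0438
gripper_force: 26.5
clock: 27.05
position: [0.5776, 0.0205, 0.0511]
ee_rot: [-0.001, -0.052, 0.999, 0.0]
contact_force: [0.3, 0.1, -1.4]
width: 0.0437
gripper_force: 26.5
```

```bash
python3 -m inch '[{"claw":-0.3,"travel":[0,0,-0.01],"turn":0},{"claw":-0.3,"travel":[0,0,-0.015],"turn":0},{"claw":-0.3,"travel":[0,0,-0.015],"turn":0}]' 25
python3 -m inch '[{"claw":-0.3,"travel":[0,0,-0.007],"turn":0},{"claw":-0.3,"travel":[0,0,-0.007],"turn":0}]' 25
python3 -m inch '[{"claw":-0.3,"travel":[0,0,-0.005],"turn":0},{"claw":-0.3,"travel":[0,0,-0.005],"turn":0}]' 25
```

```text
clock: 27.35
position: [0.5784, 0.0204, 0.0493]
ee_rot: [0.0, -0.052, 0.999, -0.0]
contact_force: [-0.7, -0.3, 2.3]
width: 0.0432
gripper_force: 28.8
clock: 27.55
position: [0.5784, 0.0204, 0.0492]
ee_rot: [0.001, -0.052, 0.999, -0.0]
contact_force: [-2.6, -0.9, 11.4]
width: 0.044
gripper_force: 33.4
clock: 27.75
position: [0.5786, 0.0204, 0.0492]
ee_rot: [0.001, -0.052, 0.999, -0.0]
contact_force: [-4.4, -0.1, 16.4]
width: 0.0439
gripper_force: 36.2
```

Contact came about 4 mm higher than predicted, so I'll check numerically whether the small pot is seated (rim at z 0.100) before releasing.

Run:
```python
from h import *
snap("wrist","w_q4");g,c=mask("w_q4");s=get_state();print(yaw(s))
for u in(305,318): print(u,trans(g[100:370,u],100,15))
for v in(225,240,300,310): print(v,trans(g[v,230:400],230,15))
for v in(132,146,162,180,200): print(v,trans(g[v,230:400],230,15))
```

```text
27.75 [0.5786 0.0204 0.0492] [ 0.001 -0.052  0.999 -0.   ]
95.91542898402247
305 [(135.0, 112, 73), (138.8, 78, 157), (147.2, 158, 253), (155.4, 253, 162), (178.7, 155, 253), (188.2, 253, 155), (221.0, 155, 253), (229.4, 253, 216), (234.0, 219, 157), (316.2, 152, 216), (323.0, 216, 104), (357.0, 115, 49)]
318 [(135.9, 109, 118), (139.3, 77, 157), (147.2, 158, 253), (155.4, 253, 156), (178.9, 158, 253), (188.2, 253, 158), (221.0, 156, 253), (229.4, 253, 217), (234.1, 218, 155), (316.0, 157, 217), (322.5, 217, 108), (357.1, 108, 44)]
225 [(241.0, 78, 218), (252.4, 216, 253), (379.6, 253, 110)]
240 [(242.0, 77, 216), (248.0, 213, 217), (250.0, 211, 216), (253.0, 217, 253), (268.5, 244, 131), (282.4, 130, 157), (340.8, 154, 130), (360.9, 131, 253), (378.5, 253, 113)]
300 [(254.0, 60, 58), (256.9, 54, 215), (264.2, 217, 130), (268.5, 130, 156), (354.4, 154, 127), (358.4, 130, 219), (365.6, 218, 59), (373.5, 60, 44)]
310 [(250.4, 44, 57), (255.0, 57, 93), (257.6, 47, 219), (264.5, 216, 156), (267.0, 144, 155), (356.0, 156, 172), (358.3, 151, 216), (365.1, 217, 52), (368.0, 23, 57), (371.4, 64, 46)]
132 [(234.5, 95, 111), (269.4, 112, 99), (272.4, 92, 111)]
146 [(238.2, 78, 156), (382.8, 158, 107)]
162 [(236.5, 80, 215), (242.0, 215, 223), (244.4, 226, 129), (255.4, 133, 204), (259.4, 220, 158), (364.0, 160, 146), (366.3, 162, 130), (376.2, 129, 253), (384.5, 253, 112)]
180 [(237.6, 79, 216), (245.4, 216, 253), (382.9, 252, 110)]
200 [(239.1, 79, 218), (246.0, 218, 219), (248.0, 211, 217), (255.1, 217, 133), (264.3, 132, 157), (358.5, 156, 129), (369.5, 131, 253), (381.5, 253, 113)]
```

Run:
```python
from h import *
c=load("w_q4");r=R.from_euler("z",np.radians(5.9))
m=[.5671,.0191,.0381]
P=lambda b,t:proj(c,r.apply(b)+t).round(1).tolist()
print("med -x outer/inner",P([[-.031,0,.034],[-.027,0,.034]],m),"meas 178.8 188.2")
print("large -x",P([[-.041,0,.04],[-.037,0,.04],[-.041,-.041,.04],[-.041,.041,.04]],[.568,.0181,0]),"meas 147.2 155.4")
print("lat at v=180: L",P([[-.041,-.041,.04],[0,-.041,.04],[-.031,-.031,.034],[0,-.031,.034],[-.031,.031,.034],[0,.031,.034],[-.041,.041,.04],[0,.041,.04]],m))
# small: image of mouth -> center for free tilt
relfit("w_q4",[(252.1,221),(370.6,221),(364.2,322.8),(258.3,322.8)],np.radians(5.9))
t=c[1]@np.linalg.inv(np.array(imaging.camera_params("wrist")["T_tool_cam"]));q=R.from_matrix(t[:3,:3]);print("tool z axis",t[:3,2].round(4))
```

```text
med -x outer/inner [[313.3, 179.3], [313.3, 187.7]] meas 178.8 188.2
large -x [[311.0, 148.7], [311.0, 156.0], [236.0, 148.7], [386.0, 148.6]] meas 147.2 155.4
lat at v=180: L [[218.1, 160.1], [226.0, 246.6], [245.6, 179.3], [249.7, 241.1], [381.0, 179.2], [376.7, 241.0], [408.7, 160.0], [400.6, 246.5]]
center [0.5685 0.0183 0.0576] tilt 2.3 res [ 0.2  0.2 -0.4  0.1  0.8 -0.2 -0.6 -0.2]
rel TCP mm [-10.3  -1.    8.4] TCP [0.5786 0.0204 0.0492]
tool z axis [ 2.4e-03 -2.0e-04 -1.0e+00]
```

The geometry says the fingertips are 3–7 mm above the medium rim and the nest hasn't moved, so the contact is the pot's base on the floor. I'll ease the pressure and open gently.

```bash
python3 -m inch '[{"claw":-0.3,"travel":[0,0,0.012],"turn":0},{"claw":-0.3,"travel":[0,0,0.012],"turn":0},{"claw":0.02,"travel":[0,0,0.012],"turn":0},{"claw":0.03,"travel":[0,0,0.012],"turn":0},{"claw":0.04,"travel":[0,0,0.012],"turn":0}]' 20
python3 -m inch '[{"claw":0.05,"travel":[0,0,0],"turn":0},{"claw":0.06,"travel":[0,0,0],"turn":0},{"claw":0.08,"travel":[0,0,0],"turn":0},{"claw":0.1,"travel":[0,0,0],"turn":0}]' 20
python3 - <<'E'
from h import *
snap("wrist","w_q5");g,c=mask("w_q5")
for u in(305,318): print(u,trans(g[100:370,u],100,15))
for v in(225,240,300,310): print(v,trans(g[v,230:400],230,15))
E
```

```text
clock: 28.3
position: [0.5787, 0.0204, 0.0492]
ee_rot: [0.001, -0.052, 0.999, 0.0]
contact_force: [-0.5, 1.0, 6.2]
width: 0.0444
gripper_force: 2.9
clock: 28.7
position: [0.5786, 0.0204, 0.0488]
ee_rot: [0.001, -0.052, 0.999, -0.0]
contact_force: [0.3, 0.4, 4.4]
width: 0.047
gripper_force: 2.2
28.7 [0.5786 0.0204 0.0488] [ 0.001 -0.052  0.999 -0.   ]
305 [(135.4, 110, 73), (139.0, 76, 157), (147.2, 159, 253), (155.4, 254, 157), (178.5, 157, 253), (187.7, 253, 158), (225.5, 156, 253), (233.4, 253, 160), (315.0, 157, 253), (321.9, 253, 109), (357.1, 111, 45)]
318 [(136.0, 109, 121), (139.3, 79, 157), (147.3, 159, 253), (155.5, 253, 158), (178.5, 159, 253), (187.9, 253, 158), (225.5, 160, 253), (233.4, 253, 160), (315.5, 158, 253), (321.9, 253, 111), (357.0, 111, 45)]
225 [(240.8, 79, 217), (247.0, 214, 217), (249.0, 212, 216), (254.9, 216, 151), (368.1, 150, 253), (379.8, 253, 113)]
240 [(242.0, 74, 216), (248.0, 218, 218), (254.8, 219, 253), (268.5, 245, 131), (282.4, 131, 161), (340.4, 159, 130), (359.4, 134, 253), (378.7, 253, 111)]
300 [(249.6, 60, 40), (258.5, 37, 216), (265.9, 217, 129), (269.9, 128, 157), (353.0, 160, 141), (356.7, 129, 216), (364.2, 216, 39), (373.3, 36, 55)]
310 [(246.0, 46, 56), (250.5, 56, 38), (258.6, 42, 215), (266.0, 217, 211), (269.0, 155, 156), (354.0, 157, 158), (356.4, 158, 218), (364.2, 218, 42), (372.3, 38, 58), (376.3, 61, 46)]
```

The fingertips are resting lightly on the medium rim (4 N), and the small pot settled about 3 mm, guided between the pads. I'll check its height, then lift off straight up.

```bash
python3 - <<'E'
from h import *
relfit("w_q5",[(254.0,225.5),(369.0,225.5),(363.6,321.9),(259.2,321.9)],np.radians(5.9))
E
python3 -m inch '[{"claw":0.12,"travel":[0,0,0.015],"turn":0},{"claw":0.14,"travel":[0,0,0.02],"turn":0},{"claw":0.2,"travel":[0,0,0.02],"turn":0},{"claw":0.3,"travel":[0,0,0.02],"turn":0},{"claw":0.3,"travel":[0,0,0.02],"turn":0}]' 20
```

```text
center [0.5694 0.0185 0.0544] tilt 0.2 res [-0.2 -0.   0.  -0.1 -0.2  0.   0.4  0.1]
rel TCP mm [-9.4 -1.   5.6] TCP [0.5786 0.0204 0.0488]
clock: 29.25
position: [0.5778, 0.0204, 0.0524]
ee_rot: [-0.0, -0.052, 0.999, 0.0]
contact_force: [-0.4, -0.2, 0.0]
width: 0.0558
gripper_force: 0.0
```

Seated: centre z 0.0544 against 0.054 expected, tilt 0.2°, no contact left. Retreat and verify.

```bash
python3 -m inch '[{"claw":1,"travel":[0,0,0.02],"turn":0},{"claw":1,"travel":[0,0,0.06],"turn":0},{"claw":1,"travel":[0,0,0.15],"turn":0},{"claw":1,"travel":[0,0,0.35],"turn":0},{"claw":1,"travel":[0,0,0.55],"turn":0}]' 20
python3 -m inch '[{"claw":1,"travel":[-0.1,0,0.2],"turn":0},{"claw":1,"travel":[-0.15,0,0.2],"turn":0},{"claw":1,"travel":[-0.15,0,0.2],"turn":0},{"claw":1,"travel":[-0.15,0,0.2],"turn":0},{"claw":1,"travel":[-0.15,0,0.2],"turn":0}]' 20
python3 - <<'E'
from h import *
snap("wrist","w_f");g,c=mask("w_f");r=R.from_euler("z",np.radians(5.9))
P=lambda b,t:proj(c,r.apply(b)+t).round(1).tolist()
sq=lambda o,z:[[-o,0,z],[o,0,z],[0,-o,z],[0,o,z]]
print("small",P(sq(.022,.046),[.5694,.0185,.054]),"\nmed",P(sq(.031,.034),[.5671,.0191,.038]),"\nlarge",P(sq(.041,.04),[.568,.0181,0]))
u,v=map(int,P([[0,0,.046]],[.5694,.0185,.054])[0]);print(u,v,"col",trans(g[v-80:v+70,u],v-80,15),"row",trans(g[v,u-80:u+80],u-80,15))
E
```

```text
clock: 29.75
position: [0.5775, 0.0205, 0.1639]
ee_rot: [-0.001, -0.052, 0.999, 0.0]
contact_force: [1.0, -0.1, -0.1]
width: 0.0855
gripper_force: 0.0
clock: 30.25
position: [0.5477, 0.0204, 0.2012]
ee_rot: [-0.001, -0.052, 0.999, 0.0]
contact_force: [-0.6, 0.1, 0.0]
width: 0.0857
gripper_force: 0.0
30.25 [0.5477 0.0204 0.2012] [-0.001 -0.052  0.999  0.   ]
small [[307.7, 192.0], [307.9, 238.1], [283.3, 215.6], [332.3, 215.6]] 
med [[308.8, 172.6], [309.0, 232.7], [277.3, 203.6], [340.5, 203.5]] 
large [[307.9, 157.2], [308.2, 230.1], [270.1, 195.0], [346.1, 194.9]]
307 215 col [(148.6, 67, 77), (151.3, 59, 101), (156.8, 101, 205), (160.9, 218, 101), (172.7, 105, 207), (176.9, 220, 100), (192.7, 101, 179), (196.3, 220, 144), (205.0, 146, 99), (235.2, 98, 182), (238.7, 197, 73)] row [(245.0, 64, 46), (270.3, 50, 122), (274.0, 147, 116), (276.2, 122, 139), (281.0, 139, 131), (283.4, 135, 209), (288.4, 220, 104), (292.0, 90, 103), (326.0, 102, 100), (328.8, 89, 173), (332.4, 221, 115), (335.6, 76, 202), (339.4, 216, 218), (342.0, 99, 205), (344.9, 218, 69)]
```

All three rims match a fully seated nest within 1 px, and nothing else has moved.

```bash
python3 -c 'from rig import ticket;print(ticket.sign_off())'
```

```text
the job is handed in; nothing more can be done
None
```

The job is handed in at about 30 s: the medium pot is level inside the large pot, which didn't move, and the small pot is seated upright inside the medium one; at the small pot's release it slid about 3 mm between loosened pads with the fingertips resting lightly on the medium rim (16 N at most), and I didn't re-measure the bowl, trivet, jar or caliper, though the arm never worked near them.

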